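Grade clay lid-knob balls by size on the sloping board

ROBOT

A 6-joint arm with a two-finger parallel gripper is mounted at the origin on the work surface. World frame = base frame: x ahead of the robot, y to its left, z up, the work surface at z = 0. Lengths are in m, angles in rad, forces in N, time in s.
With the tool pointing down it reaches from about 0.375 to 0.975 m from the base axis. Payload 3.8 kg.
Tool frame: the origin (TCP) lies between the finger pads; the fingertips stand 22 mm ahead of it and the grasp point (between the pads) lies 3 mm ahead of it (bot.finger_overhang is the distance from the TCP to the fingertips, in m); x points along the fingers, y is the direction in which the jaws open and shut, and the axes are right-handed (so a half turn about x gives the same grasp; the last joint's range is limited). The gripper opens to 85 mm and grips with 20 to 120 N. Pads are 22 mm wide; open, the fingers measure 114 mm over their backs; the gripper's body (76 mm by 85 mm) begins 54 mm behind the grasp point. The pads swing forward as they close: fully open they stand 13 mm farther back than shut.
Start: joints at [-1.183, 0.264, 1.604, -0, 1.274, -0.037], TCP at [0.278, -0.615, 0.253] pointing down, gripper open.
Joint ranges: [-2.63, 2.63], [-0.94, 2.18], [0.31, 2.57], [-1.31, 4.45], [0, 2.66], [-2.55, 2.55]. Speed limits (rad/s): [2.57, 2.57, 3.14, 3.14, 3.14, 3.14].

INTERFACE

Orientations are given as a rotation vector (axis times angle).
In Python, from workcell import bot gives the robot as it stands. The module is installed in compiled form; this text tells all that it offers.
- The arm moves only by the tool arm_command, never from a script. Its argument "series" is a list that holds one entry, the list of rows, each a list of 7 numbers: the turn, a rotation vector about the tool's x, y, z in rad, then the shift along the tool's x, y, z in cm, then the opening, from 0 (shut) to 1 (fully open). In form: [[[rx, ry, rz, x, y, z, grip], ...]]. A call has 1 to 10 rows; each row shifts and turns the pose as measured when the row begins, along the tool's axes as they then stand; what a row does not reach is not made up. A row lasts 1/10 s, in which the tool goes at most 50 mm and 8.59 degrees, less where a joint would pass 70% of its speed; a pose out of reach is approached as far as the arm can. A call is refused whole if a number of a shift passes 5 or a number of a turn 0.15, either way. A call with a gripper value outside its range is refused whole. The fingers move at their own pace and stop on an object; "newtons" is the grip in N (left out, the last holds). Time passes only in rows, so rows that do not move let the fingers close. It gives the time, the measured TCP pose, the force and the opening at its end, in the units of the state.
- bot.read_state(): the state, without advancing time (a new reading comes with each control period).
- bot.read_camera(name): name is "side" or "top" or "wrist"; returns (picture, depth): 480x640x3 uint8, blue, green, red; 480x640 float32, m along the optical axis (not along the pixel's ray), 0 where there is no reading.
- bot.camera_info(name): a dict with "K" (3x3 intrinsics, pixels), "extrinsics" (4x4, takes a point from camera to world coordinates). Camera axes: x right, y down, z forward; pixel columns grow to the right and rows downward; lengths in m; the calibration is good to about 2 mm. The wrist camera is an equidistant fisheye: a pixel r from the principal point sees the ray r / f radians off the axis. A picture is of the moment at which its call begins: read the wrist's pose just before it. camera_info takes no time and is no camera call; for the wrist camera it gives the pose at the moment of the call.
- bot.finish_job(): hands the job in, once; it reports no verdict.
The state is a dict: "time": time; "q": joint angles; "joint_vel": joint speeds; "joint_torque": joint torques, N m; "tool_pos": TCP position; "tcp_rot": TCP orientation; "wrist_force": force on the tool from outside, world axes, zero at the start; "torque": the same for the moment, N m; "width": opening from 0.0 (shut) to 1.0 (fully open).
Only numpy, scipy, OpenCV 4.12 (cv2) and the standard library are available. Lean on these libraries where they do the work, as an engineer would, in place of code of your own. Each camera call takes 0.05 s, during which the arm holds its last target.

TASK

Grade the fired-clay balls for the teapot lids by size: first slide the loose fence down into the slot that closes the end tray of the grading board, fully home with its foot outwards. Then take the scoops by their grips and tip the balls onto the head of the board, so that the large ones roll down into the end tray and the small ones drop through into the side tray; every ball must end at rest in the tray for its size. Leave both scoops empty and standing upright on the bench with the fence still home, and do not disturb the teapots or the bowl.

Things in the scene. Friction and masses are not known exactly. Their poses are not given: they have to be found in the camera images.
- sorter: Wooden grading board fixed to the bench, 340 x 225 x 170 mm. Origin at bench level under the middle of its deck, z up. Balls roll along its +y: apron at the head, lanes of steel bars, ramp, end tray. Deck 116 mm wide inside (x -58 to 58 mm); the cheek boards rise 36 mm above the deck. The head board at y -183 to -175 mm is 140 mm high. The side tray is on the +x side.
- sorter_head (a point): Where balls are to be tipped: middle of the sloping wooden apron, on its surface, 124 mm above the bench, 148 mm from the board's origin along -y. The apron is 60 mm long (y -175 to -115 mm of the board), 13 deg steep. Axes as the board's.
- lanes (a point): Middle of the lanes, at the height of the bars (96 mm). Four steel bars, 8 mm thick, run down along +y at 13 deg (112 to 80 mm high, y -115 to 25 mm of the board), leaving three gaps of 28 mm: small balls drop through onto a hidden cross chute and roll out to +x into the side tray; large ones roll on to the end tray. Axes as the board's.
- sorter_slot (a point): Middle of the fence's slot, at bench level, at the outer end of the end tray (165 mm along +y from the board's origin). Axes as the board's. Two dark grooved posts, 58 to 78 mm either side along x, 62 mm high with flared lead-ins up to 77 mm, take the ends of the blade from above; the groove is 12 mm wide along y, 141 mm long along x and goes down to the bench.
- small_tray (a point): Middle of the floor (5 mm high) of the side tray for small balls, 85 x 140 mm inside, walls 45 mm high. Axes as the board's.
- large_tray (a point): Middle of the floor (6 mm high) of the end tray for large balls, 116 x 85 mm inside, sides 80 mm high; its outer (+y) end is open until the fence stands in the slot. Axes as the board's.
- fence_grip (a point): Centre of the orange grip tab on top of the loose fence, 80 mm above its underside. The tab is 34 mm (x) x 14 mm (y), heights 58 to 100 mm. Axes are the fence's, z up. About 0.22 kg.
- fence_foot (a point): Middle of the lower edge of the fence's blade, at bench level when it stands. Aluminium blade 134 (x) x 8 (y) x 58 mm high; a dark steel foot plate, 90 mm (x), 6 mm thick, reaches 60 mm out to +y at the bottom and must point along the board's +y, away from the tray. When the fence is home this point lies at the slot's point. Axes as the fence's.
- scoop_a_grip (a point): Centre of the light wooden grip block on the arch over the middle of the silver aluminium scoop, 102 mm above its underside. Block 18 mm (scoop's x) x 40 mm (y), heights 80 to 116 mm; the arch bar under it is 14 mm (x) x 74 mm (y). Axes are the scoop's, z up, +x to its open end. Scoop about 0.16 kg, balls in it up to 0.15 kg.
- scoop_a_lip (a point): Middle of the pouring lip of the silver aluminium scoop, 60 mm ahead (+x) of and 65 mm below the grip point. The scoop is 120 (x) x 74 (y) mm, walls 50 mm high, open at +x; its floor rises 15 deg to the lip (37 mm high), so balls stay in while it is level and roll out when it is tipped forward 30 to 45 deg. Axes as the scoop's.
- scoop_b_grip (a point): Centre of the light wooden grip block on the arch over the middle of the yellow brass scoop, 102 mm above its underside. Block 18 mm (scoop's x) x 40 mm (y), heights 80 to 116 mm; the arch bar under it is 14 mm (x) x 74 mm (y). Axes are the scoop's, z up, +x to its open end. Scoop about 0.16 kg, balls in it up to 0.15 kg.
- scoop_b_lip (a point): Middle of the pouring lip of the yellow brass scoop, 60 mm ahead (+x) of and 65 mm below the grip point. The scoop is 120 (x) x 74 (y) mm, walls 50 mm high, open at +x; its floor rises 15 deg to the lip (37 mm high), so balls stay in while it is level and roll out when it is tipped forward 30 to 45 deg. Axes as the scoop's.
- large1_center (a point): Centre of a large fired-clay ball, 38 mm in diameter, 58 g. Colour (red-brown or orange-brown) says nothing of its size.
- large2_center (a point): Centre of a large fired-clay ball, 38 mm in diameter, 58 g. May be absent. Colour (red-brown or orange-brown) says nothing of its size.
- small1_center (a point): Centre of a small fired-clay ball, 24 mm in diameter, 16 g. Colour (red-brown or orange-brown) says nothing of its size.
- small2_center (a point): Centre of a small fired-clay ball, 24 mm in diameter, 16 g. May be absent. Colour (red-brown or orange-brown) says nothing of its size.
- large3_center (a point): Centre of a large fired-clay ball, 38 mm in diameter, 58 g. Colour (red-brown or orange-brown) says nothing of its size.
- large4_center (a point): Centre of a large fired-clay ball, 38 mm in diameter, 58 g. May be absent. Colour (red-brown or orange-brown) says nothing of its size.
- small3_center (a point): Centre of a small fired-clay ball, 24 mm in diameter, 16 g. Colour (red-brown or orange-brown) says nothing of its size.
- small4_center (a point): Centre of a small fired-clay ball, 24 mm in diameter, 16 g. May be absent. Colour (red-brown or orange-brown) says nothing of its size.
- pot_red: A finished red clay teapot, about 150 x 100 x 92 mm, standing on the bench, origin under its middle; to be left alone.
- pot_dark: A finished dark clay teapot, about 135 x 90 x 95 mm, standing on the bench, origin under its middle; to be left alone.
- bowl: A blue glazed bowl, 110 mm wide, 50 mm high, standing on the bench, origin under its middle; to be left alone.
Not all that is in view belongs to the job. Of the things like the part that bears scoop_b_grip, leave any that is purple; of the rest the smaller one is meant. What is shaped like the part that bears large1_center but white is not meant.

How it is judged:
On the way, in this order (a step that is already met when the one before it is completed fails the run):
1. the fence stands fully home in the slot (horizontal distance between fence_foot and sorter_slot below 0.007 m and height (world z) of fence_foot below 0.006 m and angle between the x axis of fence_foot and the x axis of sorter, either way round below 0.07 rad and angle between fence_foot's own z axis and vertical below 0.07 rad), for 0.2 s.
2. a scoop is tipped forward over the head of the board (((angle between scoop_a_grip's own z axis and vertical above 0.35 rad and horizontal distance between scoop_a_lip and sorter_head below 0.09 m and height (world z) of scoop_a_lip above 0.12 m) or (angle between scoop_b_grip's own z axis and vertical above 0.35 rad and horizontal distance between scoop_b_lip and sorter_head below 0.09 m and height (world z) of scoop_b_lip above 0.12 m))), for 0.1 s.
At the end, for the whole second after the job is handed in: The fence is home (blade within 7 mm of the slot's point in plan, under 6 mm off the bench, within 4 deg of square and upright); every large ball present lies at rest in the end tray and every small ball in the side tray; both scoops stand upright and still on the bench (all of step 1 and x of large1_center in the frame of sorter between -0.06 and 0.06 m and y of large1_center in the frame of sorter between 0.045 and 0.162 m and z of large1_center in the frame of sorter between -0.01 and 0.08 m and linear speed of each of large1, large2, small1, small2, large3, large4, small3, small4 below 0.05 m/s and x of large2_center in the frame of sorter between -0.06 and 0.06 m and y of large2_center in the frame of sorter between 0.045 and 0.162 m and z of large2_center in the frame of sorter between -0.01 and 0.08 m and x of small1_center in the frame of sorter between 0.062 and 0.152 m and y of small1_center in the frame of sorter between -0.12 and 0.026 m and z of small1_center in the frame of sorter between -0.01 and 0.04 m and x of small2_center in the frame of sorter between 0.062 and 0.152 m and y of small2_center in the frame of sorter between -0.12 and 0.026 m and z of small2_center in the frame of sorter between -0.01 and 0.04 m and x of large3_center in the frame of sorter between -0.06 and 0.06 m and y of large3_center in the frame of sorter between 0.045 and 0.162 m and z of large3_center in the frame of sorter between -0.01 and 0.08 m and x of large4_center in the frame of sorter between -0.06 and 0.06 m and y of large4_center in the frame of sorter between 0.045 and 0.162 m and z of large4_center in the frame of sorter between -0.01 and 0.08 m and x of small3_center in the frame of sorter between 0.062 and 0.152 m and y of small3_center in the frame of sorter between -0.12 and 0.026 m and z of small3_center in the frame of sorter between -0.01 and 0.04 m and x of small4_center in the frame of sorter between 0.062 and 0.152 m and y of small4_center in the frame of sorter between -0.12 and 0.026 m and z of small4_center in the frame of sorter between -0.01 and 0.04 m and angle between each of scoop_a_grip, scoop_b_grip's own z axis and vertical below 0.1 rad and height (world z) of scoop_a_grip between 0.09 and 0.113 m and linear speed of each of scoop_a, scoop_b below 0.03 m/s and height (world z) of scoop_b_grip between 0.09 and 0.113 m); the robot touches nothing.
It fails at once if the red teapot is shifted by more than 25 mm (distance of pot_red from where it was at the start of the episode above 0.025 m).
It fails at once if the dark teapot is shifted by more than 25 mm (distance of pot_dark from where it was at the start of the episode above 0.025 m).
It fails at once if the blue bowl is shifted by more than 25 mm (distance of bowl from where it was at the start of the episode above 0.025 m).
Of large2, small2, large4, small4 only 1 to 4 are there at a start; the rules pass over those that are not, and their reading is None.
At some moment in a run one of fence may be knocked a few centimetres aside while the robot is not near it.
It also fails if it takes over 184 s, if anything falls off the work surface, if the arm or the gripper's body presses on something with over 40 N, if the wrist force passes 120 N, or if a joint passes its speed limit or range.

## Working session

There is one attempt and no reset: what is moved stays moved. The work goes in short steps, Python scripts to look and compute and a tool call to move; the robot and the scene stay as the last step left them, time stands still between calls to the robot, and variables do not carry over. Pictures are saved under pics/ and viewed, and the job is handed in when it is done.

Besides the shell and the picture viewer there is one more tool, called after "Call:" as name(argument=value, ...) on one line, values as JSON. arm_command: Moves the arm, as the interface text tells. Its arguments: {"type":"object","properties":{"series":{"type":"array"},"newtons":{"type":"number"}},"required":["series"]}

```bash
ls; mkdir -p pics; python3 - <<'E'
from workcell import bot
import cv2,numpy as np
print(bot.read_state())
for n in ["side","top","wrist"]:
    i=bot.camera_info(n); print(n,i)
    p,d=bot.read_camera(n); cv2.imwrite(f"pics/{n}0.png",p); np.save(f"pics/{n}0.npy",d)
E
```

```text
pics
{'time': 0.0, 'q': array([-1.18292057e+00,  2.64746949e-01,  1.60536297e+00, -1.50770036e-05,
        1.27367118e+00, -3.69048657e-02]), 'joint_vel': array([-9.44426344e-04,  1.23364692e-03,  1.39043863e-03, -2.96127477e-04,
        1.27078559e-04,  5.25641930e-05]), 'joint_torque': array([-3.25934971e-04, -5.15117848e+01, -3.67313004e+01,  1.39477311e-04,
        1.28871770e-02,  2.37528525e-05]), 'tool_pos': array([ 0.27792016, -0.61439824,  0.25197209]), 'tcp_rot': array([ 1.98732936,  0.43083269, -1.98813513]), 'wrist_force': array([-0.33760115, -0.02975912, -0.3036955 ]), 'torque': array([ 0.02460931,  0.04520798, -0.02233421]), 'width': 0.9984441216312799}
side {'K': array([[556.42666587,   0.        , 317.13146122],
       [  0.        , 556.42666587, 245.22493762],
       [  0.        ,   0.        ,   1.        ]]), 'extrinsics': array([[-0.97459542, -0.16686811,  0.14939481,  0.34211068],
       [-0.22396566,  0.72079652, -0.65596628,  0.9200789 ],
       [ 0.00177659, -0.67276104, -0.73985771,  1.18760614],
       [ 0.        ,  0.        ,  0.        ,  1.        ]])
[... 153 characters left out ...]
.        ]]), 'extrinsics': array([[ 0.01912965, -0.98317096,  0.18168355,  0.34231895],
       [-0.99981384, -0.01835375,  0.00595107, -0.08154662],
       [-0.00251634, -0.18176357, -0.98333904,  1.11463854],
       [ 0.        ,  0.        ,  0.        ,  1.        ]])}
wrist {'K': array([[371.64829954,   0.        , 319.90005775],
       [  0.        , 371.64829954, 243.51980564],
       [  0.        ,   0.        ,   1.        ]]), 'extrinsics': array([[ 0.41156076, -0.86925422, -0.27388837,  0.34722848],
       [-0.9113786 , -0.39339425, -0.12095458, -0.58419449],
       [-0.00260583,  0.29939616, -0.95412533,  0.37417946],
       [ 0.        ,  0.        ,  0.        ,  1.        ]])}
```

View pics/top0.png

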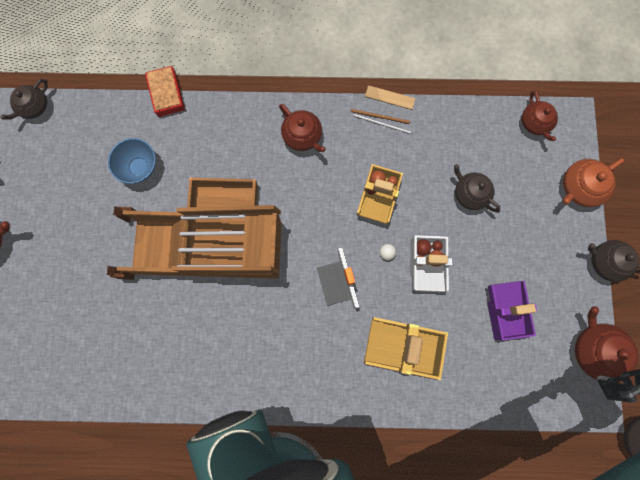

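View pics/side0.png

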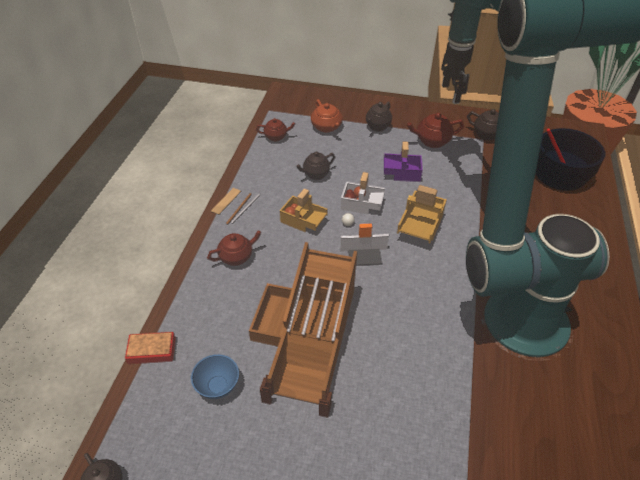

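View pics/wrist0.png

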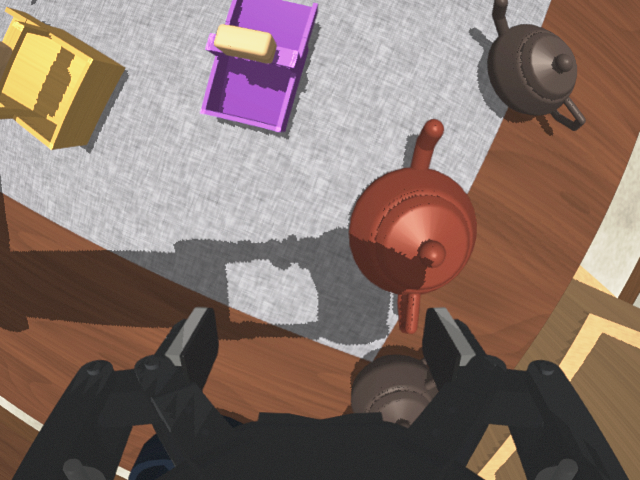

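The top view shows these candidates.
- **Scoop b:** small yellow scoop at (381,194) holding balls, large yellow scoop at (406,348) empty, and purple at (512,310). I choose the small yellow one.
- **Scoop a:** silver at (432,262).
- **Balls:** the white ball at (388,252) is not meant.
- **Fence:** blade at (348,278), with its foot towards the left of the image (world +y).
- **Sorter:** head at right (280,240), end tray at left (120,245).

I'll check with crops.

```bash
cat > h.py <<'E'
from workcell import bot
import cv2,numpy as np
from scipy.spatial.transform import Rotation as R
def ray(i,u,v,fish=False):
    K=i["K"];E=i["extrinsics"]
    d=np.array([(u-K[0,2])/K[0,0],(v-K[1,2])/K[1,1],1.0])
    if fish:
        r=np.hypot(d[0],d[1]); d=np.array([np.sin(r)*d[0]/max(r,1e-9),np.sin(r)*d[1]/max(r,1e-9),np.cos(r)])
    return E[:3,3],E[:3,:3]@d
def onplane(i,u,v,z,fish=False):
    o,d=ray(i,u,v,fish); return o+d*(z-o[2])/d[2]
def cloud(i,dep):
    K=i["K"];E=i["extrinsics"];v,u=np.mgrid[:dep.shape[0],:dep.shape[1]]
    P=np.stack([(u-K[0,2])/K[0,0]*dep,(v-K[1,2])/K[1,1]*dep,dep],-1)
    W=P@E[:3,:3].T+E[:3,3]; W[dep==0]=np.nan; return W
def toolaxes():
    s=bot.read_state(); return s["tool_pos"],R.from_rotvec(s["tcp_rot"]).as_matrix()
E
python3 - <<'E'
from h import *
p=cv2.imread("pics/top0.png")
c=np.vstack([np.hstack([cv2.resize(p[y:y+100,x:x+133],(399,300),interpolation=2) for x,y in r]) for r in [((340,150),(370,200)),((300,225),(340,300))]])
cv2.imwrite("pics/c0.png",c)
i=bot.camera_info("top");W=cloud(i,np.load("pics/top0.npy"))
hsv=cv2.cvtColor(p,cv2.COLOR_BGR2HSV)
for (u,v) in [(350,278),(345,255),(353,300),(330,285),(384,185),(437,259),(388,252),(380,210),(432,280),(120,213),(120,272),(270,208),(270,272),(142,245),(200,190)]:
    print(u,v,W[v,u].round(3))
cv2.imwrite("pics/c1.png",cv2.resize(p[165:300,95:295],(800,540),interpolation=2))
E
```

```text
350 278 [ 0.443 -0.15   0.098]
345 255 [ 0.506 -0.144  0.002]
353 300 [ 0.4  -0.16  0.05]
330 285 [ 0.436 -0.11   0.009]
384 185 [ 0.642 -0.22   0.115]
437 259 [ 0.484 -0.328  0.118]
388 252 [ 0.51  -0.239  0.036]
380 210 [ 0.608 -0.222  0.03 ]
432 280 [ 0.449 -0.337  0.033]
120 213 [0.582 0.359 0.065]
120 272 [0.45  0.344 0.072]
270 208 [0.575 0.016 0.165]
270 272 [0.45  0.015 0.126]
142 245 [0.52  0.326 0.005]
200 190 [0.654 0.2   0.007]
```

View pics/c0.png

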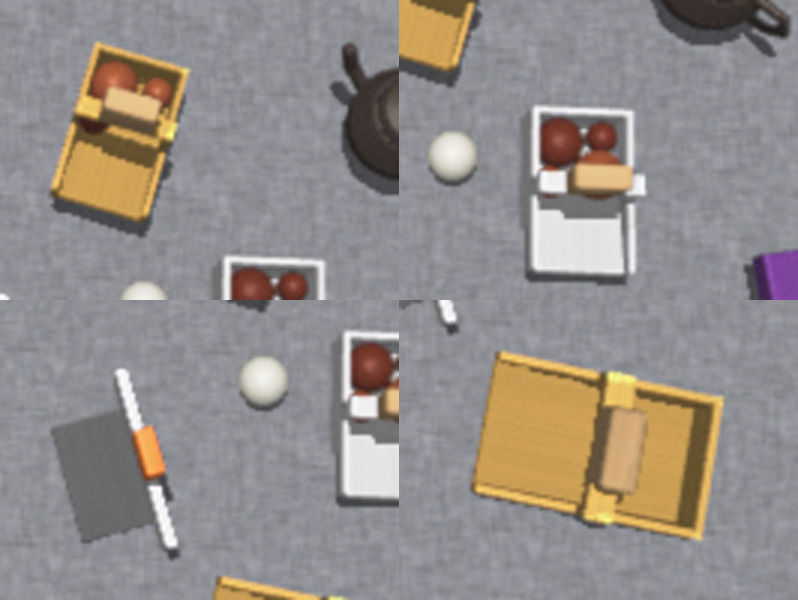

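View pics/c1.png

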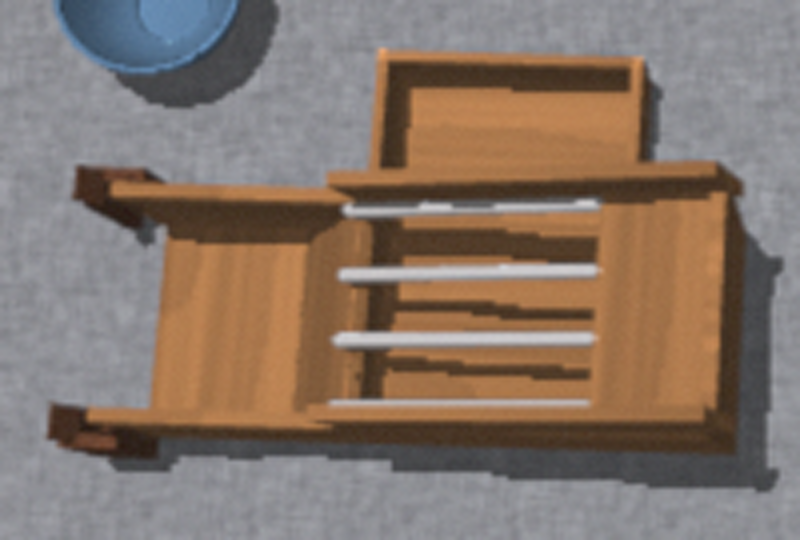

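```bash
python3 - <<'E'
from h import *
p=cv2.imread("pics/top0.png");i=bot.camera_info("top");W=cloud(i,np.load("pics/top0.npy"))
hsv=cv2.cvtColor(p,cv2.COLOR_BGR2HSV)
# bars
m=np.zeros(p.shape[:2],bool); m[205:275,170:255]=True
m&=(hsv[...,1]<60)&(hsv[...,2]>120)
n,l,st,c=cv2.connectedComponentsWithStats(m.astype(np.uint8))
for k in range(1,n):
    if st[k,4]<15: continue
    Q=W[l==k]; Q=Q[np.isfinite(Q).all(1)]
    a=np.polyfit(Q[:,1],Q[:,0],1); b=np.polyfit(Q[:,1],Q[:,2],1)
    print("bar",st[k],"yaw",-np.arctan(a[0]),"x@y=.1",np.polyval(a,.1),"slope",np.degrees(np.arctan(b[0])),"z@.1",np.polyval(b,.1),Q[:,1].min(),Q[:,1].max())
# generic: all points above heights
def rect(mask,name):
    Q=W[mask]; Q=Q[np.isfinite(Q).all(1)]
    r=cv2.minAreaRect((Q[:,:2]*1000).astype(np.float32)); print(name,len(Q),"c",np.round(r[0],1),"size",np.round(r[1],1),"ang",round(r[2],2),"z",np.percentile(Q[:,2],[5,50,95]).round(3))
box=lambda u0,v0,u1,v1:(np.add.outer(np.arange(480)*0,np.arange(640))>=u0)&(np.arange(640)[None]<u1)&(np.arange(480)[:,None]>=v0)&(np.arange(480)[:,None]<v1)
X,Y,Z=W[...,0],W[...,1],W[...,2]
rect(box(335,240,365,315)&(Z>.045)&(Z<.065),"blade")
rect(box(335,240,365,315)&(Z>.09),"tab")
rect(box(315,255,352,310)&(Z>.003)&(Z<.012)&(hsv[...,2]<110),"foot")
rect(box(355,160,410,230)&(Z>.10),"gripb")
rect(box(355,160,410,230)&(Z>.025)&(Z<.07)&(hsv[...,1]>100),"scoopb")
rect(box(408,230,458,300)&(Z>.10),"gripa")
rect(box(408,230,458,300)&(Z>.02)&(Z<.07),"scoopa")
rect(box(105,200,135,230)&(Z>.06)&(hsv[...,2]<110),"post+x"); rect(box(100,255,135,280)&(Z>.06)&(hsv[...,2]<110),"post-x")
rect(box(100,160,300,290)&(Z>.02),"sorter all")
rect(box(260,195,300,290)&(Z>.13),"headboard")
E
```

```text
bar [170 205  17   7  76] yaw -0.09615917286988217 x@y=.1 0.5969722399890375 slope -43.47627414619487 z@.1 0.1504965267183488 0.1985418664160113 0.2701084121843344
bar [181 215  64   4 149] yaw -0.015595954485875719 x@y=.1 0.5688623328415584 slope -13.788263055685745 z@.1 0.10749850362559281 0.07566075710843079 0.21897898864868148
bar [179 231  66   5 237] yaw -0.01882833719062459 x@y=.1 0.5337390045830602 slope -14.442563765187218 z@.1 0.11009604341716314 0.0735031295095834 0.22962891306857297
bar [178 248  66   4 258] yaw -0.008771226566507513 x@y=.1 0.4981270410873277 slope -10.335282626296342 z@.1 0.10558387907443306 0.07420164206722119 0.21974550585983715
bar [177 265  65   1  65] yaw -0.010362511018118904 x@y=.1 0.4646629408751586 slope -13.11700538461939 z@.1 0.11039650244020219 0.07664535689325108 0.2187626746432096
blade 188 c [ 449.5 -147.9] size [133.4  10.8] ang 16.63 z [0.05  0.058 0.061]
tab 114 c [ 449.8 -149.1] size [33.5 13.9] ang 16.89 z [0.096 0.1   0.103]
foot 870 c [ 440.2 -119.1] size [90.1 56.5] ang 16.87 z [0.004 0.006 0.01 ]
gripb 182 c [ 643.4 -219.5] size [40.2 17.5] ang 74.76 z [0.104 0.116 0.119]
scoopb 1123 c [ 643.6 -219.8] size [ 74.1 122.5] ang 73.88 z [0.026 0.035 0.052]
gripa 189 c [ 485.9 -330.4] size [38.7 18.4] ang 88.08 z [0.106 0.116 0.119]
scoopa 1645 c [ 485.7 -331.2] size [ 75.2 121.5] ang 88.87 z [0.023 0.036 0.053]
post+x 108 c [584.7 348.6] size [43.3 21.1] ang 86.98 z [0.061 0.068 0.077]
post-x 125 c [452.3 344.6] size [55.2 21.6] ang 89.91 z [0.061 0.066 0.077]
sorter all 9091 c [584.6 200.4] size [280.2 402.3] ang 1.45 z [0.024 0.078 0.147]
headboard 570 c [515.7  20.6] size [ 39.7 132.7] ang 89.82 z [0.131 0.141 0.166]
```

```bash
cat >> h.py <<'E'
def plan(pos,Rt,grip=1.0):
    """print shift (cm, tool axes) and turn (tool axes) from current pose to target pose"""
    p,M=toolaxes(); d=M.T@(np.array(pos)-p)*100
    t=R.from_matrix(M.T@Rt).as_rotvec()
    print("shift cm",d.round(2),"turn",t.round(3),"rows>=",max(np.linalg.norm(d)/5,np.linalg.norm(t)/.15).round(1))
def down(yaw_y):
    """tool x down, tool y pointing along world azimuth yaw_y"""
    y=np.array([np.cos(yaw_y),np.sin(yaw_y),0]);x=np.array([0,0,-1.]);return np.stack([x,y,np.cross(x,y)],1)
E
python3 - <<'E'
from h import *
p,M=toolaxes(); print(M.round(3)); y=M[:,1]; print(np.degrees(np.arctan2(y[1],y[0])))
E
```

```text
[[-0.001  0.412 -0.911]
 [ 0.002 -0.911 -0.412]
 [-1.    -0.002 -0.   ]]
-65.6592523996223
```

Call:
arm_command(series=[[[0.142, 0, 0, 0, 0, 0, 1], [0.142, 0, 0, 0, 0, 0, 1], [0.142, 0, 0, 0, 0, 0, 1], [0, 0, 0, 0, -4.5, -1.2, 1], [0, 0, 0, 0, -4.5, -1.2, 1], [0, 0, 0, 0, -4.5, -1.2, 1], [0, 0, 0, 0, -4.5, -1.2, 1], [0, 0, 0, 0, -4.5, -1.2, 1], [0, 0, 0, 0, -4.5, -1.2, 1], [0, 0, 0, 0, -4.5, -1.2, 1]]])

```text
time: 1.15
tool_pos: [0.3677, -0.2944, 0.2469]
tcp_rot: [-2.198, 0.024, 2.208]
wrist_force: [0.4, -0.3, 0.2]
width: 0.997
```

Call:
arm_command(series=[[[0, 0, 0, -0.5, -4.5, -1.2, 1], [0, 0, 0, -0.5, -4.5, -1.2, 1], [0, 0, 0, -0.5, -4.5, -1.2, 1], [0, 0, 0, -0.5, -4.5, -1.2, 1], [0, 0, 0, -0.5, -4.5, -1.2, 1], [0, 0, 0, -0.5, -4.5, -1.2, 1], [0, 0, 0, -0.5, -4.5, -1.2, 1], [0, 0, 0, -0.5, -4.5, -1.2, 1], [0, 0, 0, -0.5, -4.5, -1.2, 1], [0, 0, 0, -0.5, -4.5, -1.2, 1]]])

```text
time: 2.15
tool_pos: [0.5003, 0.1714, 0.3002]
tcp_rot: [-2.199, 0.025, 2.205]
wrist_force: [0.8, -1.0, 1.1]
width: 1.001
```

Call:
arm_command(series=[[[0, 0, 0, 0, 0, 0, 1], [0, 0, 0, 0, 0, 0, 1]]])

```text
time: 2.35
tool_pos: [0.501, 0.1773, 0.3002]
tcp_rot: [-2.203, 0.015, 2.208]
wrist_force: [-0.3, 0.6, -0.0]
width: 1.005
```

```bash
python3 - <<'E'
from h import *
p,M=toolaxes(); print(p,M.round(3),bot.read_state()['q'])
i=bot.camera_info("wrist"); a,d=bot.read_camera("wrist"); cv2.imwrite("pics/w1.png",a); np.savez("pics/w1.npz",E=i["extrinsics"],d=d)
E
```

```text
[0.50098026 0.17730226 0.30019555] [[-0.002 -0.023 -1.   ]
 [ 0.009 -1.     0.023]
 [-1.    -0.009  0.003]] [ 0.28735243 -0.03651289  1.85027833  0.00995756  1.32738874  1.87859496]
```

View pics/w1.png

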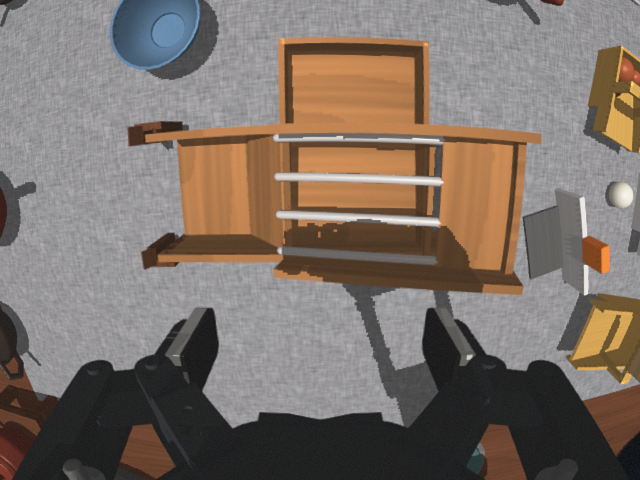

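```bash
cat > a.py <<'E'
from h import *
z=np.load("pics/w1.npz"); i=bot.camera_info("wrist"); i["extrinsics"]=z["E"]
src=[];dst=[]
for x,l,r in zip([54,18,-18,-54],[(277,137),(277,176),(277,215),(279,252)],[(441,140),(441,182),(439,222),(434,261)]):
    for (uv,y,h) in [(l,25,.082),(r,-115,.114)]:
        P=onplane(i,*uv,h,True); src.append((x/1000,y/1000)); dst.append(P[:2])
src=np.array(src);dst=np.array(dst)
sc=src.mean(0);dc=dst.mean(0);H=(src-sc).T@(dst-dc);a=np.arctan2(H[0,1]-H[1,0],H[0,0]+H[1,1])
c,s=np.cos(a),np.sin(a);Rr=np.array([[c,-s],[s,c]]);t=dc-Rr@sc
print("yaw",a,"origin",t,"slot",t+Rr@[0,.165],"head",t+Rr@[0,-.148]); print(((src@Rr.T+t-dst)*1000).round(1))
b=cv2.imread("pics/w1.png"); cv2.imwrite("pics/c2.png",np.hstack([cv2.resize(b[110:280,120:210],(360,680))[:600],cv2.resize(b[110:240,440:540],(440,572+28))]))
E
python3 a.py
```

```text
yaw -0.0142965967889642 origin [0.51670423 0.19089314] slot [0.51906308 0.35587628] head [0.5145884  0.04290827]
[[-0.7 -0.7]
 [-0.2  0.9]
 [-0.6 -1.6]
 [-0.   2.4]
 [ 0.4 -2.9]
 [-0.4  3. ]
 [ 1.4 -2.5]
 [ 0.2  1.4]]
```

View pics/c2.png

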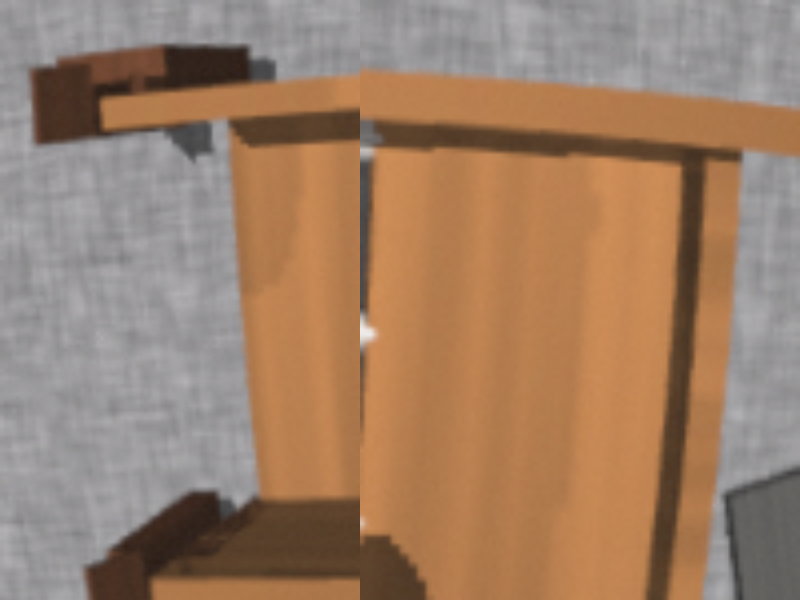

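```bash
python3 - <<'E'
from h import *
plan([.4497,-.1485,.20],down(np.radians(-73.2)))
E
```

```text
shift cm [ 9.7  32.77  4.33] turn [-0.317  0.001  0.01 ] rows>= 6.9
```

Move while still in this frame, then turn; leave some height in hand.

Call:
arm_command(series=[[[0, 0, 0, 1, 4.6, 0.6, 1], [0, 0, 0, 1, 4.6, 0.6, 1], [0, 0, 0, 1, 4.6, 0.6, 1], [0, 0, 0, 1, 4.6, 0.6, 1], [0, 0, 0, 1, 4.6, 0.6, 1], [0, 0, 0, 1, 4.6, 0.6, 1], [0, 0, 0, 1, 4.6, 0.6, 1], [-0.11, 0, 0, 0, 0, 0, 1], [-0.11, 0, 0, 0, 0, 0, 1], [-0.1, 0, 0, 0, 0, 0, 1]]])

```text
time: 3.4
tool_pos: [0.4377, -0.1651, 0.2222]
tcp_rot: [2.069, 0.309, -2.073]
wrist_force: [-0.3, 0.8, -0.4]
width: 1.004
```

```bash
python3 - <<'E'
from h import *
plan([.4497,-.1485,.20],down(np.radians(-73.2)))
i=bot.camera_info("wrist"); a,d=bot.read_camera("wrist"); cv2.imwrite("pics/w2.png",a)
E
```

```text
shift cm [ 2.23 -1.23 -1.63] turn [-0.006  0.001  0.009] rows>= 0.6
```

View pics/w2.png

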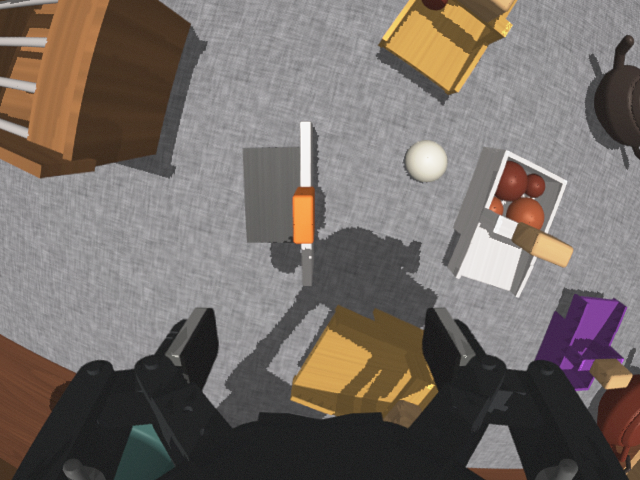

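Call:
arm_command(series=[[[0, 0, 0, 2.2, -1.2, -1.6, 0.6], [0, 0, 0, 4, 0, 0, 0.6], [0, 0, 0, 4, 0, 0, 0.6], [0, 0, 0, 0, 0, 0, 0.6], [0, 0, 0, 0, 0, 0, 0.6]]], newtons=60)

```text
time: 3.95
tool_pos: [0.447, -0.1531, 0.1206]
tcp_rot: [2.08, 0.291, -2.075]
wrist_force: [0.2, -0.4, 1.2]
width: 0.598
```

```bash
python3 - <<'E'
from h import *
plan([.4497,-.1485,.086],down(np.radians(-73.2)))
i=bot.camera_info("wrist"); a,d=bot.read_camera("wrist"); cv2.imwrite("pics/w3.png",a)
i=bot.camera_info("top"); a,d=bot.read_camera("top"); cv2.imwrite("pics/t3.png",a[200:350,300:500])
E
```

```text
shift cm [ 3.46 -0.35 -0.37] turn [-0.02  -0.003  0.005] rows>= 0.7
```

View pics/w3.png

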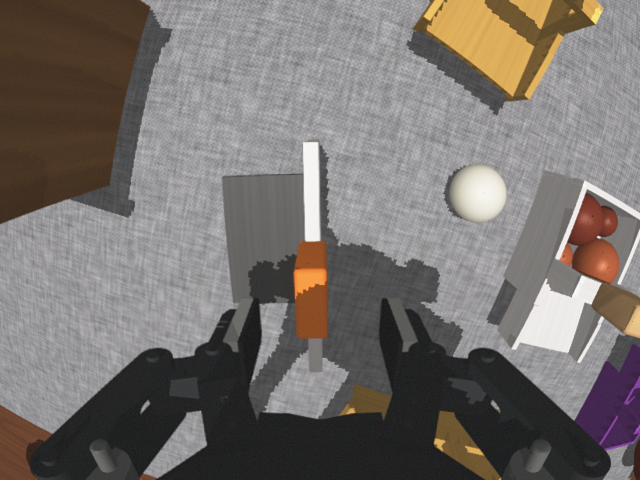

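Call:
arm_command(series=[[[-0.02, 0, 0, 1.5, -0.4, -0.4, 0.6], [0, 0, 0, 1.8, 0, 0, 0.6], [0, 0, 0, 0, 0, 0, 0.6], [0, 0, 0, 0, 0, 0, 0], [0, 0, 0, 0, 0, 0, 0], [0, 0, 0, 0, 0, 0, 0], [0, 0, 0, 0, 0, 0, 0], [0, 0, 0, 0, 0, 0, 0]]], newtons=60)

```text
time: 4.85
tool_pos: [0.4589, -0.1521, 0.1012]
tcp_rot: [2.086, 0.296, -2.039]
wrist_force: [0.1, -1.1, -2.2]
width: 0.151
```

```bash
python3 - <<'E'
from h import *
s=bot.read_state();print(s['wrist_force'],s['width'])
plan([.4497,-.1485,.086],down(np.radians(-73.2)))
a,d=bot.read_camera("wrist"); cv2.imwrite("pics/w4.png",a)
E
```

```text
[ 0.06657946 -1.13211772 -2.17661791] 0.1508349974194424
shift cm [ 1.5  -0.62  0.81] turn [-0.002 -0.021 -0.009] rows>= 0.4
```

View pics/w4.png

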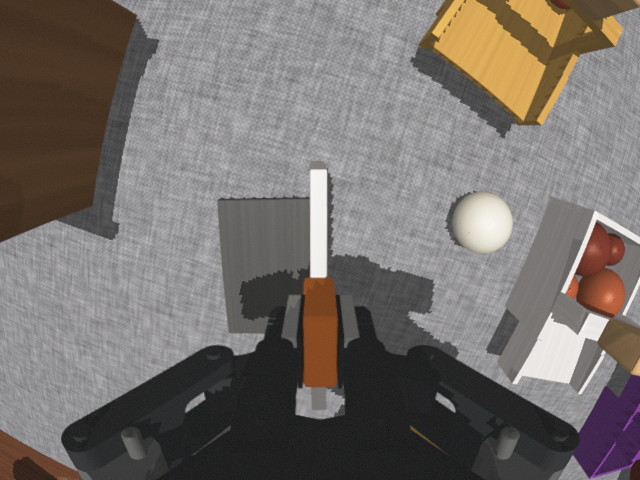

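```bash
python3 - <<'E'
from h import *
s=bot.read_state();print(s)
a,d=bot.read_camera("side"); cv2.imwrite("pics/s4.png",a)
s=bot.read_state();print(s['tool_pos'],s['time'])
E
```

```text
{'time': 4.9, 'q': array([-0.37540655,  0.03931149,  2.16575626,  0.00722854,  0.91403673,
        0.89992666]), 'joint_vel': array([-0.00011177,  0.00406146,  0.00150643,  0.00117337, -0.00187254,
       -0.00171267]), 'joint_torque': array([ 1.43528163e-03, -3.40401363e+01, -3.17274392e+01,  4.77644848e-02,
       -6.89375214e-02,  8.79042436e-04]), 'tool_pos': array([ 0.45889421, -0.15208046,  0.1011396 ]), 'tcp_rot': array([ 2.08561585,  0.295825  , -2.03899689]), 'wrist_force': array([ 0.86422189, -0.36328848, -1.63069675]), 'torque': array([-0.0143291 , -0.04023763, -0.02443331]), 'width': 0.14978715445241822}
[ 0.45873381 -0.1520076   0.10090535] 4.95
```

View pics/s4.png

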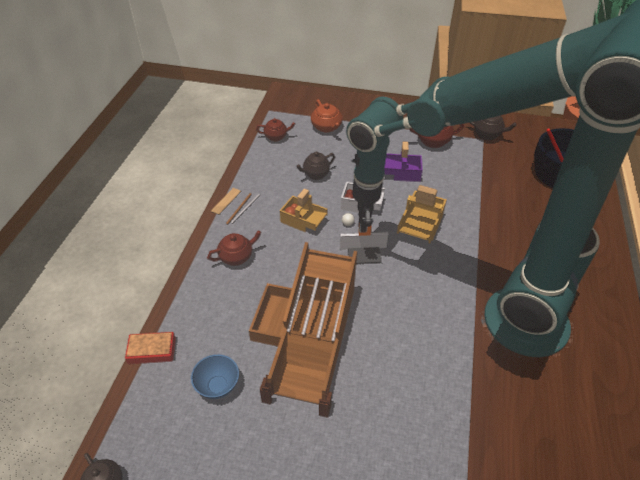

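Call:
arm_command(series=[[[0, 0, 0, 0, 0, 0, 0.5], [0, 0, 0, 0, 0, 0, 0.5], [0, 0, 0, 0, 0, 0, 0.5]]])

```text
time: 5.25
tool_pos: [0.459, -0.1521, 0.1011]
tcp_rot: [2.086, 0.296, -2.039]
wrist_force: [0.5, -0.7, 0.0]
width: 0.502
```

```bash
python3 - <<'E'
from h import *
plan([.4497,-.1485,.086],down(np.radians(-73.2)))
a,d=bot.read_camera("wrist"); cv2.imwrite("pics/w5.png",a)
E
```

```text
shift cm [ 1.49 -0.63  0.82] turn [-0.002 -0.021 -0.009] rows>= 0.4
```

View pics/w5.png

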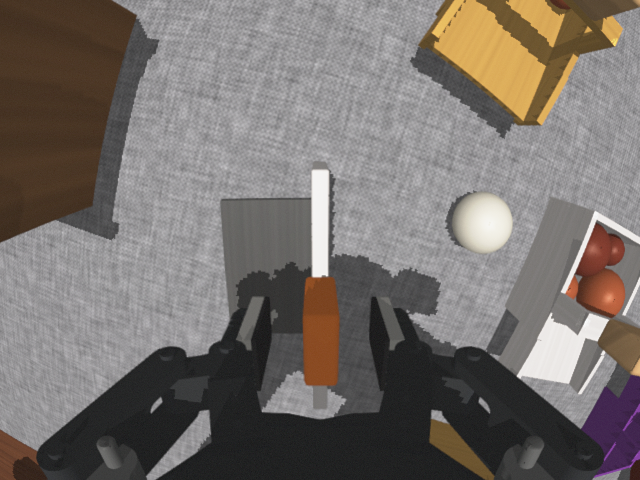

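Call:
arm_command(series=[[[0, -0.02, -0.01, 0.8, 0, 0.8, 0.5], [0, 0, 0, 0.7, 0, 0, 0.5], [0, 0, 0, 0, 0, 0, 0.5], [0, 0, 0, 0, 0, 0, 0.5]]])

```text
time: 5.7
tool_pos: [0.4506, -0.1547, 0.0843]
tcp_rot: [2.064, 0.304, -2.067]
wrist_force: [0.2, -0.8, -0.3]
width: 0.496
```

```bash
python3 - <<'E'
from h import *
plan([.4497,-.1485,.086],down(np.radians(-73.2)))
a,d=bot.read_camera("wrist"); cv2.imwrite("pics/w6.png",a)
E
```

```text
shift cm [-0.17 -0.62 -0.09] turn [-0.002  0.001  0.002] rows>= 0.1
```

View pics/w6.png

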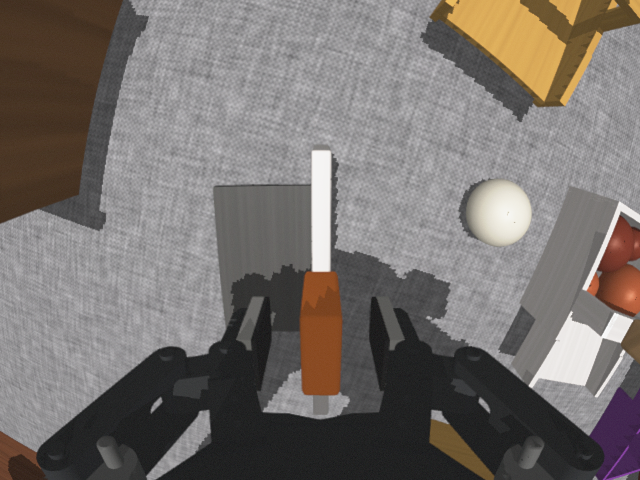

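Good pose. Grip and watch the pose.

Call:
arm_command(series=[[[0, 0, 0, 0, 0, 0, 0], [0, 0, 0, 0, 0, 0, 0], [0, 0, 0, 0, 0, 0, 0], [0, 0, 0, 0, 0, 0, 0], [0, 0, 0, 0, 0, 0, 0]]], newtons=80)

```text
time: 6.25
tool_pos: [0.4507, -0.1546, 0.0844]
tcp_rot: [2.064, 0.304, -2.067]
wrist_force: [0.9, -0.5, -0.9]
width: 0.154
```

Call:
arm_command(series=[[[0, 0, 0, -3, 0, 0, 0], [0, 0, 0, -4, 0, 0, 0], [0, 0, 0, -4, 0, 0, 0], [0, 0, 0, 0, 0, 0, 0], [0, 0, 0, 0, 0, 0, 0]]])

```text
time: 6.75
tool_pos: [0.4481, -0.1536, 0.1951]
tcp_rot: [2.059, 0.309, -2.075]
wrist_force: [-0.5, 0.5, -2.8]
width: 0.154
```

```bash
python3 - <<'E'
from h import *
p,M=toolaxes(); print(p)
for n in ["wrist","side"]:
    a,d=bot.read_camera(n); cv2.imwrite(f"pics/{n}7.png",a)
s=[.519,.356]; yaw=-.0143
plan([s[0],s[1],.19],down(np.radians(-90)+yaw))
E
```

```text
[ 0.44808025 -0.15355785  0.1950721 ]
shift cm [  0.61 -46.78 -21.43] turn [0.306 0.008 0.005] rows>= 10.3
```

View pics/wrist7.png

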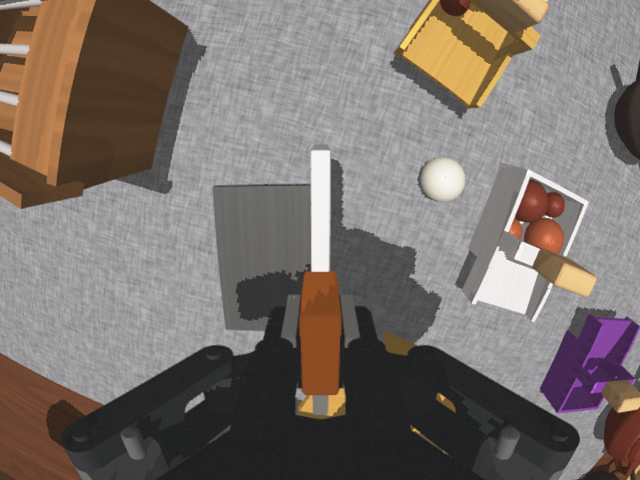

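Call:
arm_command(series=[[[0.1, 0, 0, -3, 0, 0, 0], [0.1, 0, 0, -3, 0, 0, 0], [0.1, 0, 0, -3, 0, 0, 0], [0, 0, 0, 0, -4.5, -0.6, 0], [0, 0, 0, 0, -4.5, -0.6, 0], [0, 0, 0, 0, -4.5, -0.6, 0], [0, 0, 0, 0, -4.5, -0.6, 0], [0, 0, 0, 0, -4.5, -0.6, 0], [0, 0, 0, 0, -4.5, -0.6, 0], [0, 0, 0, 0, -4.5, -0.6, 0]]])

```text
time: 7.85
tool_pos: [0.4913, 0.1657, 0.2678]
tcp_rot: [-2.154, 0.032, 2.246]
wrist_force: [1.4, -0.6, -1.3]
width: 0.151
```

Call:
arm_command(series=[[[0, 0, 0, 0, -4.5, -0.6, 0], [0, 0, 0, 0, -4.5, -0.6, 0], [0, 0, 0, 0, -4, -0.6, 0], [0, 0, 0, 0, -2, -0.6, 0], [0, 0, 0, 0, 0, 0, 0], [0, 0, 0, 0, 0, 0, 0]]])

```text
time: 8.45
tool_pos: [0.5144, 0.325, 0.2505]
tcp_rot: [-2.138, 0.035, 2.279]
wrist_force: [0.3, 0.2, -1.7]
width: 0.156
```

```bash
cat > b.py <<'E'
from h import *
import sys
s=[.519,.356]; yaw=-.0143
plan([s[0],s[1],float(sys.argv[1])],down(np.radians(-90)+yaw))
print(bot.read_state()['wrist_force'])
for n in sys.argv[2:]:
    i=bot.camera_info(n)
    a,d=bot.read_camera(n); k=len(__import__('glob').glob(f"pics/*{n}*")); f=f"pics/{n}_{k}.png"; cv2.imwrite(f,a); np.savez(f[:-4]+".npz",E=i["extrinsics"],d=d);print(f)
E
python3 b.py .24 wrist top
```

```text
shift cm [ 1.01 -3.12 -0.44] turn [-0.013  0.064 -0.005] rows>= 0.7
[ 0.29656052  0.19893586 -1.68283182]
pics/wrist_3.png
pics/top_2.png
```

Call:
arm_command(series=[[[-0.01, 0.06, 0, 0, -3.1, -0.4, 0], [0, 0, 0, 0, 0, 0, 0], [0, 0, 0, 0, 0, 0, 0]]])

```text
time: 8.85
tool_pos: [0.5196, 0.3508, 0.2496]
tcp_rot: [-2.21, 0.034, 2.217]
wrist_force: [-0.8, -0.1, -1.9]
width: 0.154
```

```bash
python3 b.py .19 wrist top
```

```text
shift cm [ 5.96 -0.56  0.05] turn [-0.009  0.003 -0.007] rows>= 1.2
[-0.7786937  -0.14753196 -1.90004017]
pics/wrist_5.png
pics/top_4.png
```

View pics/wrist_5.png

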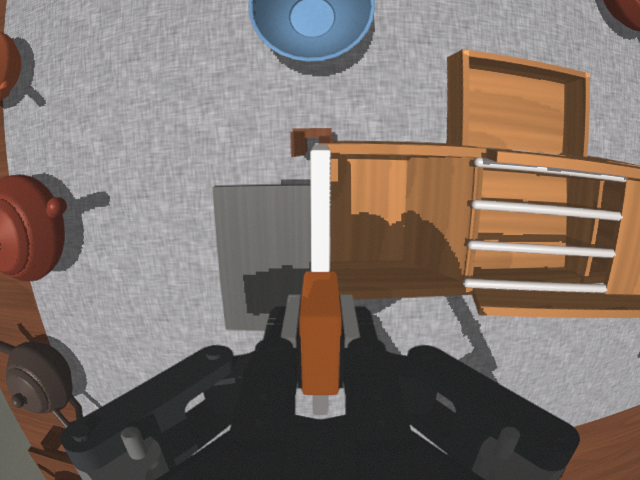

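View pics/top_4.png

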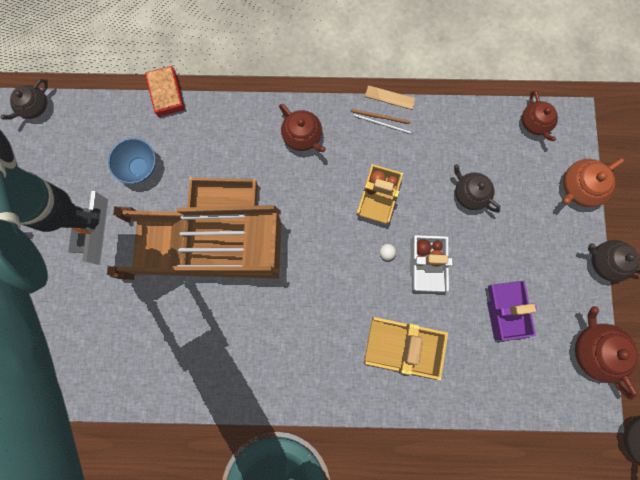

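```bash
python3 - <<'E'
from h import *
b=cv2.imread("pics/wrist_5.png"); cv2.imwrite("pics/c5.png",np.hstack([cv2.resize(b[115:195,280:360],(400,400),interpolation=2),cv2.resize(b[260:420,280:360],(300,400),interpolation=2)]))
p,M=toolaxes()
i=bot.camera_info("wrist"); print(i["extrinsics"][:3,3],p)
for uv,h in [((311,150.5),.2232),((329.5,150.5),.2232),((311,271),.2232),((329,271),.2232),((302,394),.2654),((339,394),.2654),((304,309),.2654),((337,309),.2654)]:
    P=onplane(i,*uv,h,True); print(uv,(M.T@(P-p)*1000).round(1))
E
```

```text
[0.59608942 0.34878752 0.37175455] [0.51976119 0.35100462 0.24984912]
(311, 150.5) [ 26.4  -2.5 -68. ]
(329.5, 150.5) [ 26.5   4.8 -68. ]
(311, 271) [ 26.6  -2.8 -16.9]
(329, 271) [ 26.6   4.9 -16.9]
(302, 394) [-15.5  -5.6  15.5]
(339, 394) [-15.5   8.1  15.6]
(304, 309) [-15.6  -4.1 -20.5]
(337, 309) [-15.6   6.5 -20.4]
```

View pics/c5.png

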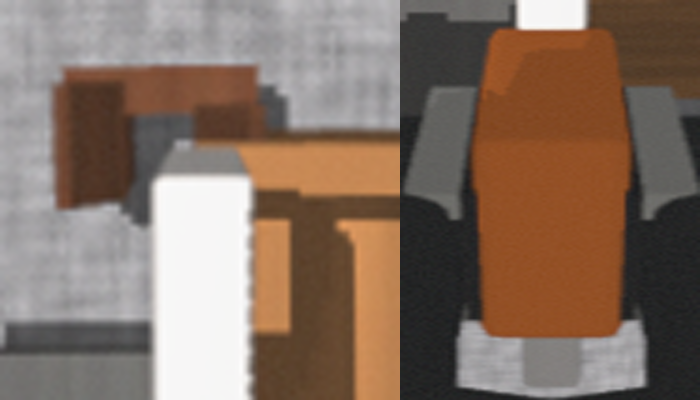

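```bash
python3 - <<'E'
from h import *
i=bot.camera_info("wrist");i["extrinsics"]=np.load("pics/wrist_5.npz")["E"]
for uv in [(291.5,132),(332,128),(304.5,132),(318.5,136),(312,128)]:
    for h in (.077,.062): print(uv,h,onplane(i,*uv,h,True).round(4))
E
```

```text
(291.5, 132) 0.077 [0.5944 0.3692 0.077 ]
(291.5, 132) 0.062 [0.5943 0.3702 0.062 ]
(332, 128) 0.077 [0.5967 0.3375 0.077 ]
(332, 128) 0.062 [0.5967 0.3369 0.062 ]
(304.5, 132) 0.077 [0.5941 0.359  0.077 ]
(304.5, 132) 0.062 [0.594  0.3595 0.062 ]
(318.5, 136) 0.077 [0.5906 0.3481 0.077 ]
(318.5, 136) 0.062 [0.5903 0.3481 0.062 ]
(312, 128) 0.077 [0.597  0.3531 0.077 ]
(312, 128) 0.062 [0.5971 0.3533 0.062 ]
```

Call:
arm_command(series=[[[-0.009, 0, -0.007, 3, -0.45, 0.18, 0], [0, 0, 0, 4, 0, 0, 0], [0, 0, 0, 0, 0, 0, 0], [0, 0, 0, 0, 0, 0, 0]]])

```text
time: 9.35
tool_pos: [0.5205, 0.3528, 0.1825]
tcp_rot: [-2.211, 0.017, 2.208]
wrist_force: [0.5, -0.6, -0.4]
width: 0.158
```

```bash
sed -i 's/s=\[.*\]/s=[.518,.3555]/' b.py; python3 b.py .084 wrist side
```

```text
shift cm [ 9.85 -0.23  0.27] turn [-0.005 -0.001  0.004] rows>= 2.0
[ 0.54075986 -0.61495795 -0.42797715]
pics/wrist_7.png
pics/side_3.png
```

```bash
ls -t pics|head -4
```

```text
side_3.npz
side_3.png
wrist_7.npz
wrist_7.png
```

Call:
arm_command(series=[[[-0.005, 0, 0.004, 0, -0.25, 0.3, 0], [0, 0, 0, 0, 0, 0, 0], [0, 0, 0, 0, 0, 0, 0]]])

```text
time: 9.75
tool_pos: [0.5195, 0.3568, 0.1878]
tcp_rot: [-2.221, 0.012, 2.204]
wrist_force: [0.6, 0.5, -1.0]
width: 0.152
```

```bash
python3 b.py .084 wrist; ls -t pics|head -1; python3 -c "
import cv2;b=cv2.imread('pics/wrist_9.png');cv2.imwrite('pics/c9.png',cv2.resize(b[100:200,230:363],(798,600),interpolation=2))"
```

```text
shift cm [10.38  0.17  0.23] turn [ 0.    -0.008  0.003] rows>= 2.1
[ 0.59054189  0.54408131 -0.95724282]
pics/wrist_9.png
wrist_9.npz
```

View pics/c9.png

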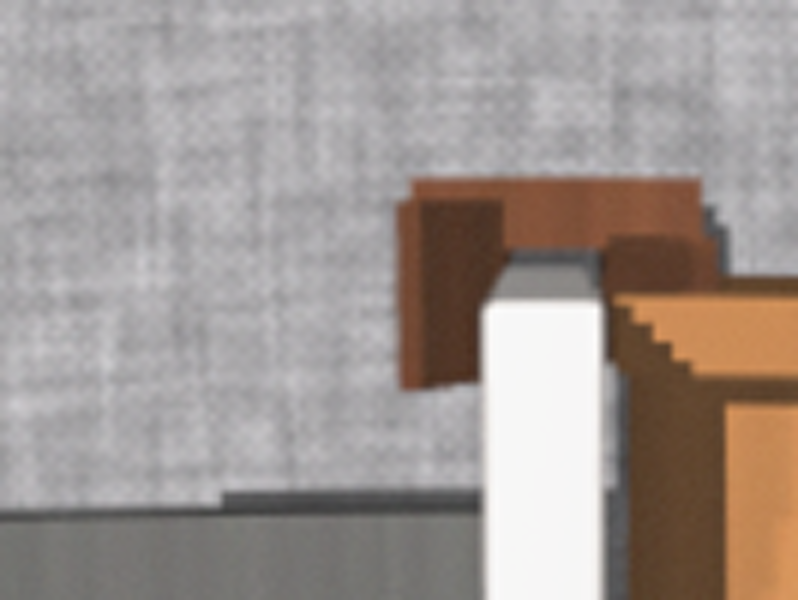

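Call:
arm_command(series=[[[0, -0.006, 0, 1.5, 0.1, 0.2, 0], [0, 0, 0, 1.5, 0, 0, 0], [0, 0, 0, 0.5, 0, 0, 0], [0, 0, 0, 0, 0, 0, 0]]])

```text
time: 10.2
tool_pos: [0.5173, 0.3561, 0.1499]
tcp_rot: [-2.214, 0.011, 2.211]
wrist_force: [-0.0, 0.2, -1.5]
width: 0.154
```

```bash
python3 b.py .084
```

```text
shift cm [ 6.59  0.09 -0.06] turn [ 0.    -0.001  0.004] rows>= 1.3
[-0.04183072  0.21218937 -1.46202659]
```

Entering the flares without contact (about 6.5 cm to go).

Call:
arm_command(series=[[[0, 0, 0.003, 1.5, 0.05, 0, 0], [0, 0, 0, 1.5, 0, 0, 0], [0, 0, 0, 0, 0, 0, 0]]])

```text
time: 10.5
tool_pos: [0.5168, 0.3552, 0.1162]
tcp_rot: [-2.215, 0.016, 2.215]
wrist_force: [-0.7, 0.3, -2.6]
width: 0.156
```

```bash
python3 b.py .084
```

```text
shift cm [ 3.22 -0.04 -0.12] turn [ 0.     0.    -0.001] rows>= 0.6
[-0.70124511  0.33500483 -2.56576525]
```

Call:
arm_command(series=[[[0, 0, 0, 1.5, 0, -0.1, 0], [0, 0, 0, 1.0, 0, 0, 0], [0, 0, 0, 0.6, 0, 0, 0], [0, 0, 0, 0, 0, 0, 0]]])

```text
time: 10.9
tool_pos: [0.5196, 0.3558, 0.0846]
tcp_rot: [-2.217, 0.015, 2.211]
wrist_force: [-0.4, 0.1, 0.9]
width: 0.151
```

```bash
python3 b.py .084 wrist
```

```text
shift cm [0.06 0.03 0.16] turn [ 0.    -0.003  0.001] rows>= 0.0
[-0.36602747  0.13710566  0.8706036 ]
pics/wrist_11.png
```

Call:
arm_command(series=[[[0, 0, 0, 0.1, 0, 0, 0], [0, 0, 0, 0, 0, 0, 0.5], [0, 0, 0, 0, 0, 0, 0.5], [0, 0, 0, 0, 0, 0, 0.5], [0, 0, 0, -2, 0, 0, 0.5], [0, 0, 0, -3, 0, 0, 0.5], [0, 0, 0, -4, 0, 0, 0.7], [0, 0, 0, -4, 0, 0, 1], [0, 0, 0, 0, 0, 0, 1]]])

```text
time: 11.85
tool_pos: [0.5187, 0.3557, 0.2164]
tcp_rot: [-2.216, 0.015, 2.214]
wrist_force: [0.7, 0.5, -0.1]
width: 0.974
```

```bash
python3 b.py .084 wrist side
```

```text
shift cm [13.24  0.02  0.08] turn [ 0.001 -0.001 -0.   ] rows>= 2.6
[ 0.70535117  0.52281125 -0.05724307]
pics/wrist_13.png
pics/side_5.png
```

```bash
ls -t pics | head -4; cp $(ls -t pics/wrist_*.png|head -1) pics/wf.png;cp $(ls -t pics/side_*.png|head -1) pics/sf.png
```

```text
side_5.npz
side_5.png
wrist_13.npz
wrist_13.png
```

View pics/wf.png

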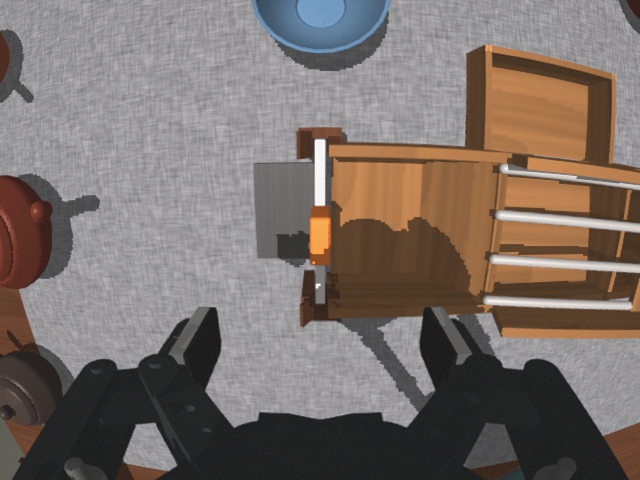

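View pics/sf.png

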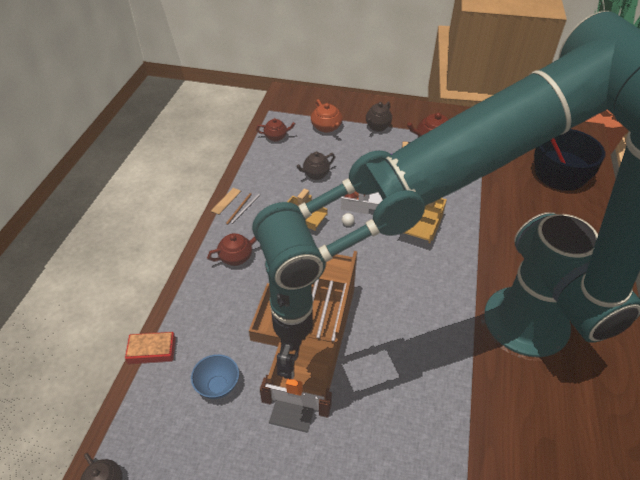

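Call:
arm_command(series=[[[-0.145, 0, 0, -1, 0, 0, 1], [-0.145, 0, 0, -1, 0, 0, 1], [-0.145, 0, 0, -1, 0, 0, 1], [-0.145, 0, 0, -1, 0, 0, 1], [-0.145, 0, 0, -1, 0, 0, 1], [-0.145, 0, 0, -1, 0, 0, 1], [-0.145, 0, 0, -1, 0, 0, 1], [-0.145, 0, 0, 0, 0, 0, 1], [-0.145, 0, 0, 0, 0, 0, 1], [-0.145, 0, 0, 0, 0, 0, 1]]])

```text
time: 12.95
tool_pos: [0.5074, 0.3489, 0.2583]
tcp_rot: [1.235, 1.175, -1.312]
wrist_force: [0.5, 0.5, -1.1]
width: 1.001
```

```bash
python3 - <<'E'
from h import *
W=cloud
z=np.load("pics/wrist_13.npz"); d=z["d"]; b=cv2.imread("pics/wf.png")
K=bot.camera_info("wrist")["K"]
for (u,v) in [(320,240),(320,170),(320,180),(290,190)]:
    r=np.hypot(u-K[0,2],v-K[1,2]); th=r/K[0,0]; e=np.array([u-K[0,2],v-K[1,2]])/r
    P=np.array([*(e*np.tan(th)*d[v,u]),d[v,u]]); print((z["E"][:3,:3]@P+z["E"][:3,3]).round(4))
plan([.4858,-.331,.25],down(np.radians(-1.1))); print(bot.read_state()['q'])
E
```

```text
[0.5226 0.3546 0.1008]
[0.5649 0.354  0.0592]
[0.5572 0.3541 0.0587]
[0.5418 0.3814 0.0074]
shift cm [ 2.58  3.74 67.88] turn [-0.067  0.026  0.037] rows>= 13.6
[ 5.62077688e-01  1.77962049e-01  1.69912062e+00 -4.25400237e-04
  1.30985230e+00  6.48174236e-01]
```

Call:
arm_command(series=[[[-0.067, 0.026, 0.037, 0, 0, 3, 1], [0, 0, 0, 0, 0.3, 4.8, 1], [0, 0, 0, 0, 0.3, 4.8, 1], [0, 0, 0, 0, 0.3, 4.8, 1], [0, 0, 0, 0, 0.3, 4.8, 1], [0, 0, 0, 0, 0.3, 4.8, 1], [0, 0, 0, 0, 0.3, 4.8, 1], [0, 0, 0, 0, 0.3, 4.8, 1], [0, 0, 0, 0, 0.3, 4.8, 1], [0, 0, 0, 0, 0.3, 4.8, 1]]])

```text
time: 13.95
tool_pos: [0.5169, -0.1242, 0.2353]
tcp_rot: [1.192, 1.231, -1.234]
wrist_force: [1.5, 0.7, 0.1]
width: 1.002
```

```bash
python3 - <<'E'
from h import *
plan([.4858,-.331,.25],down(np.radians(-1.1))); print(bot.read_state()['q'])
E
```

```text
shift cm [-1.31 -3.16 20.68] turn [0.019 0.003 0.032] rows>= 4.2
[-0.27553084  0.02414221  1.91058922 -0.01237942  1.23690243 -0.27138836]
```

Call:
arm_command(series=[[[0.019, 0, 0.03, -0.3, -0.8, 4.8, 1], [0, 0, 0, -0.3, -0.8, 4.8, 1], [0, 0, 0, -0.3, -0.8, 4.8, 1], [0, 0, 0, -0.3, -0.8, 4.5, 1], [0, 0, 0, 0, 0, 0, 1], [0, 0, 0, 0, 0, 0, 1]]])

```text
time: 14.55
tool_pos: [0.4734, -0.3222, 0.2339]
tcp_rot: [1.225, 1.213, -1.241]
wrist_force: [-0.1, 0.4, -0.4]
width: 0.999
```

```bash
python3 - <<'E'
from h import *
plan([.4858,-.331,.15],down(np.radians(-1.1)))
for n in ("wrist","top"):
    a,d=bot.read_camera(n); cv2.imwrite(f"pics/A_{n}.png",a)
    if n=="top":
        i=bot.camera_info(n);np.save("pics/A_top.npy",d);W=cloud(i,d);Z=W[...,2]
a,_=bot.read_camera("side"); cv2.imwrite("pics/A_side.png",a)
E
```

```text
shift cm [8.37 1.42 0.89] turn [-0.009 -0.005  0.018] rows>= 1.7
```

View pics/A_wrist.png

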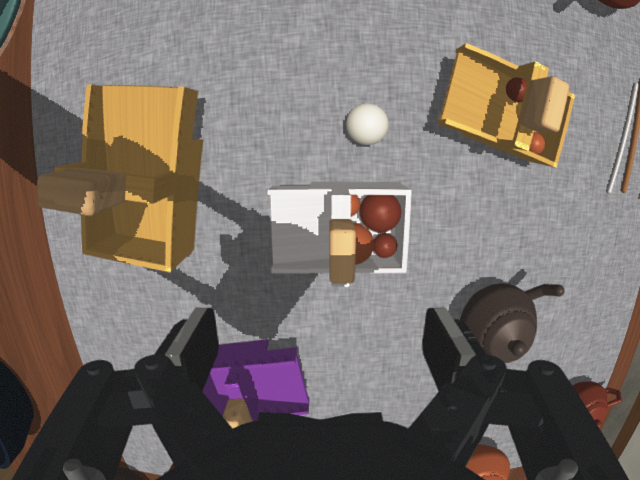

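View pics/A_top.png

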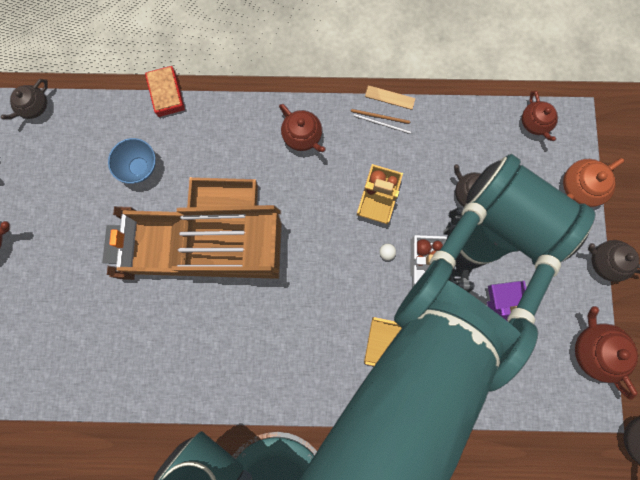

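Call:
arm_command(series=[[[-0.009, -0.005, 0.018, 2, 1.4, 0.9, 0.6], [0, 0, 0, 3, 0, 0, 0.6], [0, 0, 0, 3, 0, 0, 0.6], [0, 0, 0, 0, 0, 0, 0.6], [0, 0, 0, 0, 0, 0, 0.6]]], newtons=60)

```text
time: 15.2
tool_pos: [0.4924, -0.3228, 0.1541]
tcp_rot: [1.213, 1.203, -1.21]
wrist_force: [0.4, -0.9, 1.1]
width: 0.604
```

```bash
python3 - <<'E'
from h import *
plan([.4858,-.331,.106],down(np.radians(-1.1)))
a,d=bot.read_camera("wrist"); cv2.imwrite(f"pics/A2_wrist.png",a)
E
```

```text
shift cm [ 4.81 -0.68  0.81] turn [ 0.015  0.001 -0.005] rows>= 1.0
```

View pics/A2_wrist.png

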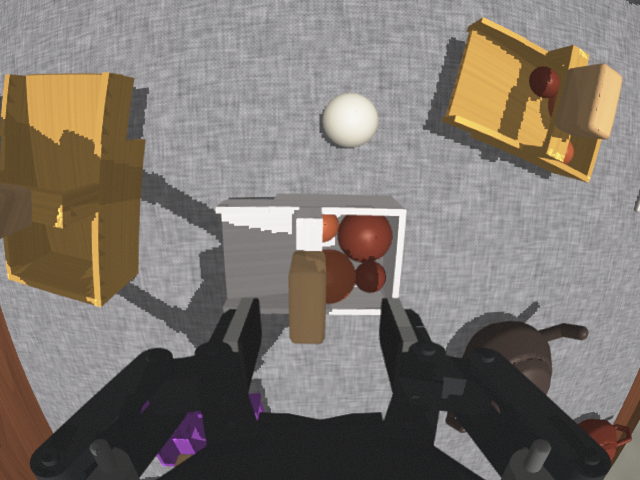

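Call:
arm_command(series=[[[0.015, 0, 0, 0, -0.7, 0.9, 0.6], [0, 0, 0, 0, 0, 0, 0.6], [0, 0, 0, 0, 0, 0, 0.6]]])

```text
time: 15.55
tool_pos: [0.4868, -0.3329, 0.1585]
tcp_rot: [1.224, 1.19, -1.219]
wrist_force: [0.7, -0.5, 0.8]
width: 0.598
```

```bash
python3 - <<'E'
from h import *
plan([.4858,-.331,.106],down(np.radians(-1.1)))
E
```

```text
shift cm [ 5.25 -0.15 -0.21] turn [ 0.     0.005 -0.009] rows>= 1.1
```

Call:
arm_command(series=[[[0, 0, -0.009, 2, -0.15, -0.2, 0.6], [0, 0, 0, 2, 0, 0, 0.6], [0, 0, 0, 1, 0, 0, 0.6], [0, 0, 0, 0, 0, 0, 0.6], [0, 0, 0, 0, 0, 0, 0.6]]])

```text
time: 16.05
tool_pos: [0.4858, -0.3321, 0.1064]
tcp_rot: [1.22, 1.193, -1.226]
wrist_force: [0.3, 0.3, -0.3]
width: 0.598
```

```bash
python3 - <<'E'
from h import *
plan([.4858,-.331,.106],down(np.radians(-1.1)))
a,d=bot.read_camera("wrist"); cv2.imwrite(f"pics/A3_wrist.png",a)
E
```

```text
shift cm [ 0.04 -0.   -0.11] turn [-0.002  0.006 -0.002] rows>= 0.0
```

View pics/A3_wrist.png

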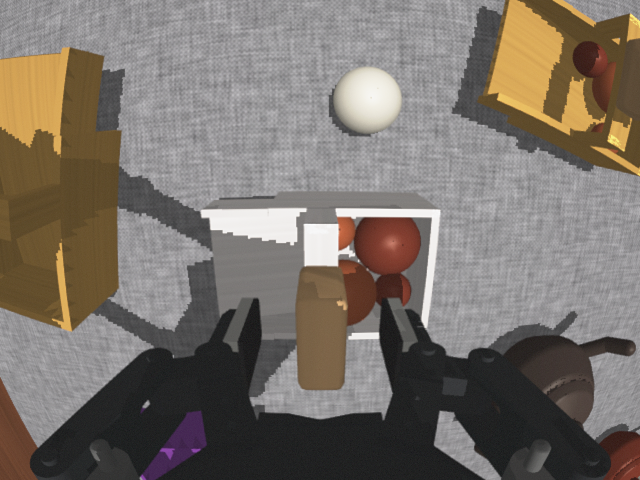

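Call:
arm_command(series=[[[0, 0, 0, 0, 0, 0, 0], [0, 0, 0, 0, 0, 0, 0], [0, 0, 0, 0, 0, 0, 0], [0, 0, 0, 0, 0, 0, 0], [0, 0, 0, 0, 0, 0, 0], [0, 0, 0, -1, 0, 0, 0], [0, 0, 0, -2, 0, 0, 0], [0, 0, 0, -3, 0, 0, 0], [0, 0, 0, -3, 0, 0, 0], [0, 0, 0, 0, 0, 0, 0]]], newtons=90)

```text
time: 17.1
tool_pos: [0.4841, -0.3302, 0.1995]
tcp_rot: [1.221, 1.198, -1.228]
wrist_force: [1.3, -0.9, -2.8]
width: 0.195
```

```bash
python3 - <<'E'
from h import *
s=bot.read_state();print(s['wrist_force'],s['q'])
plan([.4858,-.331,.28],down(np.radians(-1.1)))
a,d=bot.read_camera("wrist"); cv2.imwrite(f"pics/A4_wrist.png",a)
E
```

```text
[ 1.26804086 -0.90186671 -2.8238067 ] [-0.63877148  0.13675447  1.8573239  -0.00478642  1.14733294 -0.61620643]
shift cm [-8.05  0.16  0.1 ] turn [-0.001  0.004  0.002] rows>= 1.6
```

View pics/A4_wrist.png

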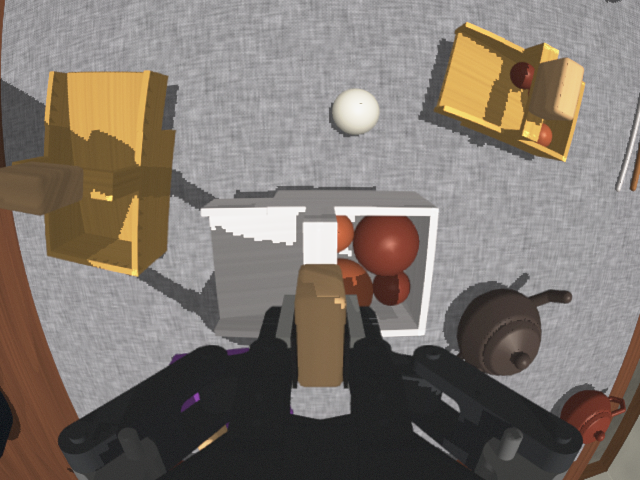

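Call:
arm_command(series=[[[0, 0, 0, -2.5, 0, 0, 0], [0, 0, 0, -2.5, 0, 0, 0], [0.1, 0, 0, -1, 0, 0, 0], [0.1, 0, 0, -1, 0, 0, 0], [0.1, 0, 0, 0, 0, 0, 0], [0.1, 0, 0, 0, 0, 0, 0], [0.1, 0, 0, 0, 0, 0, 0], [0.1, 0, 0, 0, 0, 0, 0], [0.1, 0, 0, 0, 0, 0, 0], [0.1, 0, 0, 0, 0, 0, 0]]])

```text
time: 18.15
tool_pos: [0.4741, -0.3224, 0.2451]
tcp_rot: [1.79, 0.71, -1.837]
wrist_force: [-1.1, -0.1, -3.4]
width: 0.195
```

Call:
arm_command(series=[[[0.1, 0, 0, 0, 0, 0, 0], [0.1, 0, 0, 0, 0, 0, 0], [0.1, 0, 0, 0, 0, 0, 0], [0.1, 0, 0, 0, 0, 0, 0], [0.1, 0, 0, 0, 0, 0, 0], [0.1, 0, 0, 0, 0, 0, 0], [0.1, 0, 0, 0, 0, 0, 0], [0.07, 0, 0, 0, 0, 0, 0]]])

```text
time: 18.95
tool_pos: [0.4655, -0.3159, 0.2228]
tcp_rot: [-2.094, 0.053, 2.224]
wrist_force: [0.0, 0.4, -3.8]
width: 0.198
```

```bash
python3 - <<'E'
from h import *
s=bot.read_state();print(s['wrist_force'],s['q'])
plan([.5145,-.06,.27],down(np.radians(-90.8)))
E
```

```text
[ 0.03844249  0.3511223  -3.79897105] [-0.63845174  0.11769771  1.83551018 -0.00352955  1.25852353  1.01943169]
shift cm [ -4.   -26.06  -2.41] turn [-0.072  0.06   0.036] rows>= 5.3
```

Call:
arm_command(series=[[[-0.036, 0.03, 0.018, -1.5, -2, -0.4, 0], [-0.036, 0.03, 0.018, -1.5, -3, -0.4, 0], [0, 0, 0, -1, -4, -0.4, 0], [0, 0, 0, -0.8, -4, -0.4, 0], [0, 0, 0, 0, -4, -0.4, 0], [0, 0, 0, 0, -3, -0.4, 0], [0, 0, 0, 0, -2, 0, 0], [0, 0, 0, 0, 0, 0, 0], [0, 0, 0, 0, 0, 0, 0]]])

```text
time: 19.85
tool_pos: [0.4882, -0.0867, 0.2516]
tcp_rot: [-2.179, 0.004, 2.236]
wrist_force: [-0.4, -0.1, -2.3]
width: 0.196
```

```bash
python3 - <<'E'
from h import *
s=bot.read_state();print(s['wrist_force'],s['q'])
plan([.5145,-.024,.27],down(np.radians(-90.8)))
for n in ("wrist","side"):
    a,d=bot.read_camera(n); cv2.imwrite(f"pics/A5_{n}.png",a)
E
```

```text
[-0.44107271 -0.1361896  -2.30638008] [-0.23019774 -0.05983725  1.96235714  0.00661549  1.26714069  1.35429988]
shift cm [-1.83 -6.34 -2.48] turn [-0.002  0.026  0.012] rows>= 1.4
```

View pics/A5_wrist.png

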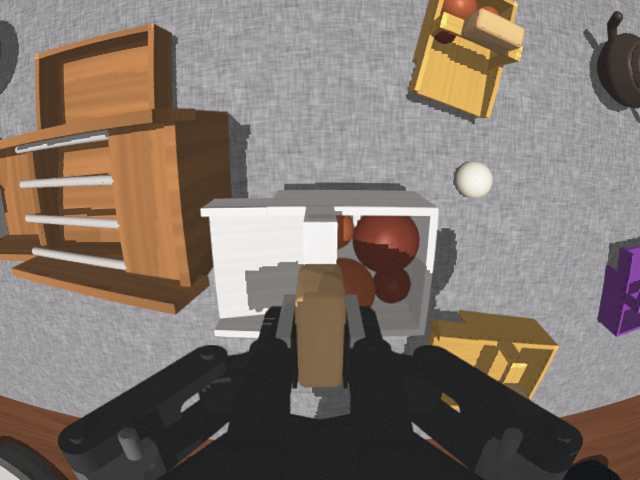

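View pics/A5_side.png

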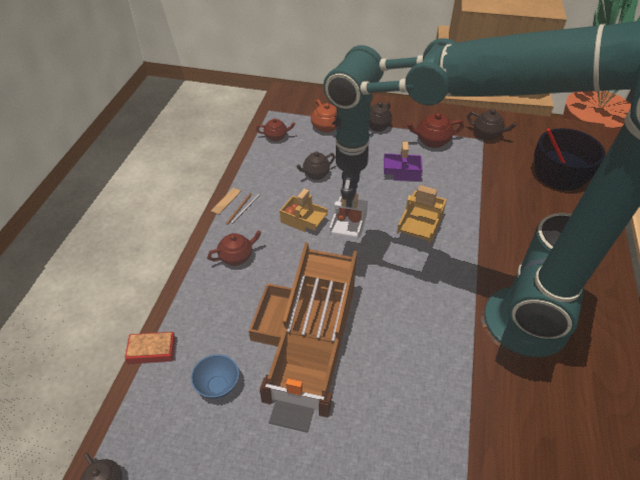

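Call:
arm_command(series=[[[0, 0.026, 0.012, -1.5, 0, -1.3, 0], [0, 0, 0, -1, -1, -1.3, 0], [0, 0, 0, 0, -2, 0, 0], [0, 0, 0, 0, -2, 0, 0], [0, 0, 0, 0, -1.5, 0, 0], [0, 0, 0, 0, 0, 0, 0], [0, 0, 0, 0, 0, 0, 0]]])

```text
time: 20.65
tool_pos: [0.5244, -0.0287, 0.2837]
tcp_rot: [-2.227, 0.038, 2.191]
wrist_force: [0.4, -0.4, -2.6]
width: 0.189
```

```bash
cat > lip.py <<'E'
from h import *
p,M=toolaxes()
o=np.array([.5167,.1909,0]);c,s=np.cos(-.0143),np.sin(-.0143);Rs=np.array([[c,-s,0],[s,c,0],[0,0,1]])
for nm,l in (("lip",[.069,-.060,0]),("botfront",[.106,-.060,0]),("botback",[.106,.060,0])):
    P=p+M@np.array(l); print(nm,"in sorter mm",(Rs.T@(P-o)*1000).round(1))
print("tilt deg",np.degrees(np.arccos(-M[2,0])).round(1),"fwd tilt",np.degrees(np.arcsin(M[2,1])).round(1),"q",bot.read_state()['q'].round(2),"F",bot.read_state()['wrist_force'].round(1))
E
python3 lip.py
```

```text
lip in sorter mm [  12.9 -159.9  214.5]
botfront in sorter mm [  13.5 -160.   177.5]
botback in sorter mm [  11.7 -280.   178. ]
tilt deg 1.0 fwd tilt 0.3 q [-0.1  -0.05  1.89 -0.    1.28  1.5 ] F [ 0.4 -0.4 -2.6]
```

Call:
arm_command(series=[[[0, 0, 0.02, 0.5, 0, 1.1, 0], [0, 0, 0.07, -0.2, -0.5, 0, 0], [0, 0, 0.07, -0.2, -0.5, 0, 0], [0, 0, 0.07, -0.2, -0.5, 0, 0], [0, 0, 0, 0, 0, 0, 0], [0, 0, 0, 0, 0, 0, 0]]])

```text
time: 21.25
tool_pos: [0.5114, -0.0183, 0.2829]
tcp_rot: [2.121, -0.303, -2.093]
wrist_force: [-0.7, -0.0, -2.9]
width: 0.191
```

```bash
python3 lip.py
```

```text
lip in sorter mm [ 2.000e-01 -1.680e+02  2.013e+02]
botfront in sorter mm [   0.6 -177.   165.5]
botback in sorter mm [  -2.6 -293.3  194.8]
tilt deg 14.2 fwd tilt 14.1 q [ 0.07 -0.06  1.92 -0.26  1.3   1.75] F [-0.7 -0.  -2.9]
```

Call:
arm_command(series=[[[0, 0, 0, 0.5, -1.3, 0, 0], [0, 0, 0.05, -0.3, -0.35, 0, 0], [0, 0, 0.05, -0.3, -0.35, 0, 0], [0, 0, 0, 0, 0, 0, 0], [0, 0, 0, 0, 0, 0, 0], [0, 0, 0, 0, 0, 0, 0]]])

```text
time: 21.85
tool_pos: [0.511, 0.0003, 0.2757]
tcp_rot: [2.063, -0.405, -2.045]
wrist_force: [-0.3, -0.1, -3.2]
width: 0.193
```

```bash
python3 lip.py; python3 - <<'E'
from h import *
a,d=bot.read_camera("wrist"); cv2.imwrite(f"pics/A6.png",a)
E
```

```text
lip in sorter mm [  -0.5 -157.4  190.6]
botfront in sorter mm [  -0.3 -169.9  155.7]
botback in sorter mm [  -4.4 -282.8  196. ]
tilt deg 19.6 fwd tilt 19.6 q [ 0.16 -0.03  1.92 -0.35  1.32  1.88] F [-0.3 -0.1 -3.2]
```

View pics/A6.png

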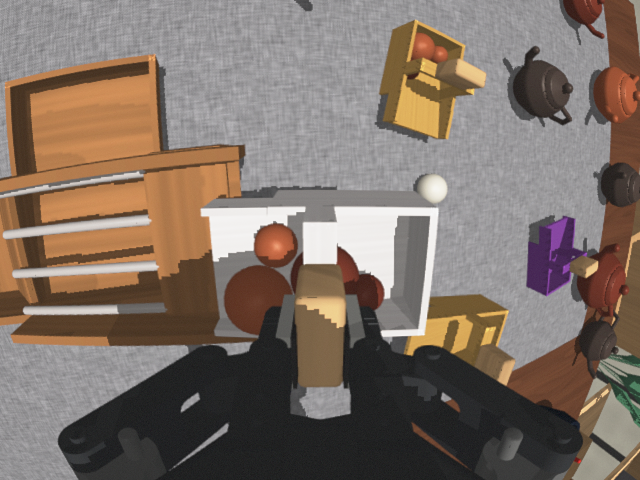

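Call:
arm_command(series=[[[0, 0, 0.03, -0.15, -0.2, 0, 0], [0, 0, 0.03, -0.15, -0.2, 0, 0], [0, 0, 0, 0, 0, 0, 0], [0, 0, 0, 0, 0, 0, 0], [0, 0, 0, 0, 0, 0, 0]]])

```text
time: 22.4
tool_pos: [0.5119, 0.0045, 0.2783]
tcp_rot: [2.026, -0.467, -2.007]
wrist_force: [0.6, 0.5, -1.5]
width: 0.192
```

```bash
python3 lip.py; python3 - <<'E'
from h import *
a,d=bot.read_camera("wrist"); cv2.imwrite(f"pics/A7.png",a)
E
```

```text
lip in sorter mm [   0.4 -158.7  191.2]
botfront in sorter mm [   0.5 -173.4  157.2]
botback in sorter mm [  -3.9 -283.5  204.7]
tilt deg 23.3 fwd tilt 23.3 q [ 0.21 -0.01  1.92 -0.41  1.35  1.94] F [ 0.6  0.5 -1.5]
```

View pics/A7.png

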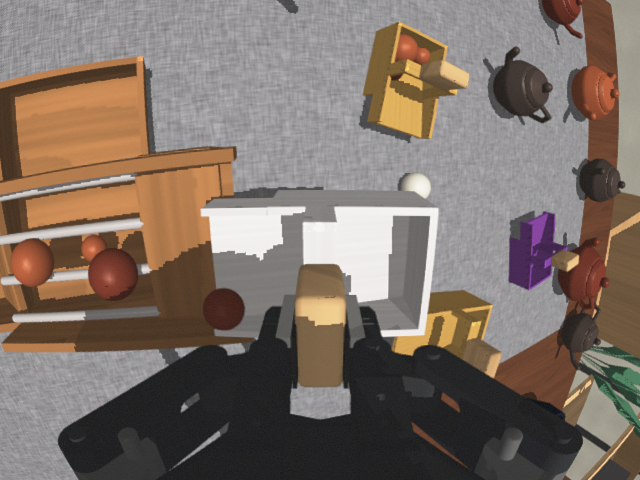

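Call:
arm_command(series=[[[0, 0, 0.05, -0.3, -0.35, 0, 0], [0, 0, 0.05, -0.3, -0.35, 0, 0], [0, 0, 0, 0, 0, 0, 0], [0, 0, 0, 0, 0, 0, 0], [0, 0, 0, 0, 0, 0, 0], [0, 0, 0, 0, 0, 0, 0], [0, 0, 0, 0, 0, 0, 0]]])

```text
time: 23.15
tool_pos: [0.5131, 0.0122, 0.2829]
tcp_rot: [1.967, -0.56, -1.946]
wrist_force: [-0.2, -0.2, -2.5]
width: 0.196
```

```bash
python3 lip.py; python3 - <<'E'
from h import *
a,d=bot.read_camera("wrist"); cv2.imwrite(f"pics/A8.png",a)
a,d=bot.read_camera("side"); cv2.imwrite(f"pics/A8s.png",cv2.resize(a[230:430,220:420],(600,600)))
E
```

```text
lip in sorter mm [   1.7 -159.8  193.5]
botfront in sorter mm [   1.8 -177.8  161.1]
botback in sorter mm [  -3.1 -282.6  219.3]
tilt deg 29.0 fwd tilt 29.0 q [ 0.27  0.02  1.9  -0.49  1.4   2.03] F [-0.2 -0.2 -2.5]
```

View pics/A8.png

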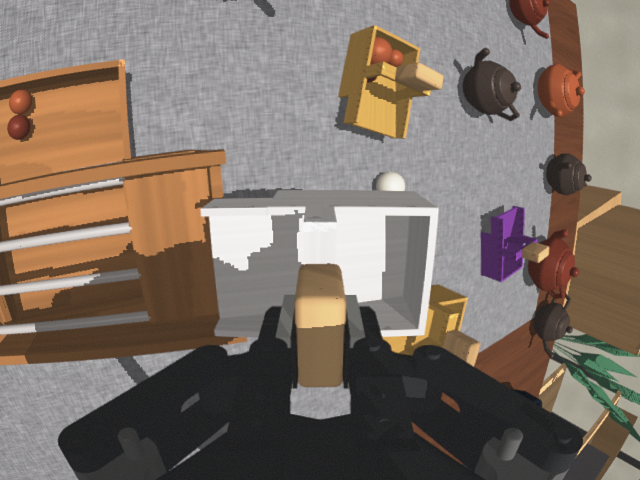

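View pics/A8s.png

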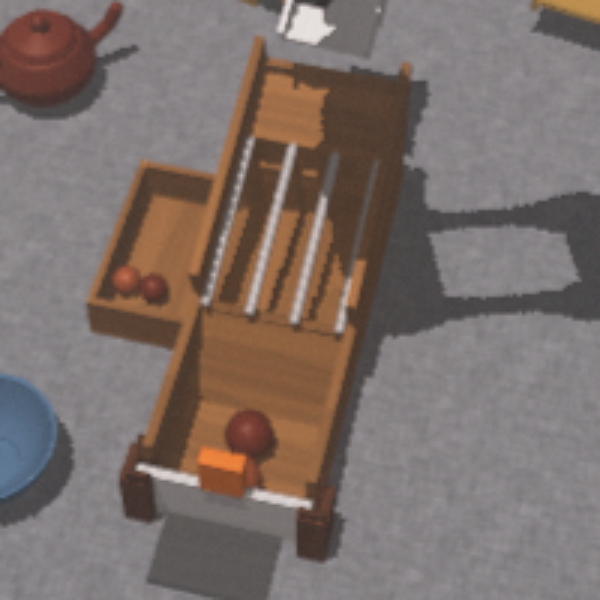

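Call:
arm_command(series=[[[0, 0, -0.1, 0.2, 1.0, 0, 0], [0, 0, -0.1, 0.2, 1.0, 0, 0], [0, 0, -0.1, 0.2, 1.5, 0, 0], [0, 0, -0.1, 0.2, 2, 0, 0], [0, 0, -0.1, 0.2, 2, 0, 0], [0, 0, 0, 0, 3, 0, 0], [0, 0, 0, 0, 3, 0.5, 0], [0, 0, 0, 0, 3, 1, 0], [0, 0, 0, 0, 0, 0, 0], [0, 0, 0, 0, 0, 0, 0]]])

```text
time: 24.25
tool_pos: [0.4888, -0.1599, 0.2928]
tcp_rot: [-2.223, 0.043, 2.166]
wrist_force: [0.2, 1.4, -2.1]
width: 0.194
```

```bash
python3 lip.py; python3 - <<'E'
from h import *
plan([.44,-.13,.16],down(np.radians(-90.8)))
E
```

```text
lip in sorter mm [ -19.3 -290.8  224.2]
botfront in sorter mm [ -18.3 -290.5  187.2]
botback in sorter mm [ -22.1 -410.5  186.4]
tilt deg 1.5 fwd tilt -0.4 q [-0.37 -0.08  1.91  0.02  1.29  1.24] F [ 0.2  1.4 -2.1]
shift cm [13.16 -2.67  5.35] turn [-0.032 -0.026  0.007] rows>= 2.9
```

Call:
arm_command(series=[[[-0.03, -0.026, 0, 1, -1.4, 2.5, 0], [0, 0, 0, 3, -1.2, 2.5, 0], [0, 0, 0, 4, 0, 0.4, 0], [0, 0, 0, 3, 0, 0, 0], [0, 0, 0, 2, 0, 0, 0], [0, 0, 0, 0, 0, 0, 0], [0, 0, 0, 0, 0, 0, 0]]])

```text
time: 24.95
tool_pos: [0.4365, -0.1264, 0.161]
tcp_rot: [-2.219, 0.002, 2.211]
wrist_force: [0.0, 0.0, -1.9]
width: 0.19
```

```bash
python3 lip.py; python3 - <<'E'
from h import *
plan([.44,-.13,.108],down(np.radians(-90.8)))
E
```

```text
lip in sorter mm [ -75.8 -258.    92.3]
botfront in sorter mm [ -75.7 -257.8   55.3]
botback in sorter mm [ -74.8 -377.8   54.7]
tilt deg 0.4 fwd tilt -0.3 q [-0.34 -0.08  2.16  0.01  1.06  1.23] F [ 0.   0.  -1.9]
shift cm [ 5.3   0.39 -0.33] turn [ 0.007 -0.004  0.005] rows>= 1.1
```

Call:
arm_command(series=[[[0, 0, 0.005, 2, 0, 0, 0], [0, 0, 0, 1.5, 0, 0, 0], [0, 0, 0, 1, 0, 0, 0], [0, 0, 0, 0.4, 0, 0, 0], [0, 0, 0, 0, 0, 0, 0], [0, 0, 0, 0, 0, 0, 0]]])

```text
time: 25.55
tool_pos: [0.4443, -0.1271, 0.1193]
tcp_rot: [2.241, -0.01, -2.202]
wrist_force: [0.2, -1.1, -1.7]
width: 0.193
```

```bash
python3 lip.py|tail -1; python3 - <<'E'
from h import *
plan([.44,-.13,.1064],down(np.radians(-90.8)))
E
```

```text
tilt deg 1.0 fwd tilt 0.3 q [-0.33 -0.02  2.19  0.    0.96  1.24] F [ 0.2 -1.1 -1.7]
shift cm [1.29 0.29 0.45] turn [ 0.01  -0.017 -0.004] rows>= 0.3
```

Call:
arm_command(series=[[[0, -0.017, 0, 0.7, 0, 0.2, 0], [0, 0, 0, 0.4, 0, 0, 0], [0, 0, 0, 0, 0, 0, 0], [0, 0, 0, 0, 0, 0, 0]]])

```text
time: 25.95
tool_pos: [0.4437, -0.1277, 0.1092]
tcp_rot: [2.223, -0.011, -2.219]
wrist_force: [0.7, -0.7, -2.3]
width: 0.198
```

```bash
python3 lip.py|tail -1; python3 - <<'E'
from h import *
plan([.44,-.13,.1064],down(np.radians(-90.8)))
E
```

```text
tilt deg 0.3 fwd tilt 0.3 q [-0.33 -0.    2.19 -0.01  0.95  1.25] F [ 0.7 -0.7 -2.3]
shift cm [0.28 0.23 0.37] turn [ 0.009 -0.002 -0.006] rows>= 0.1
```

Call:
arm_command(series=[[[0, 0, -0.004, 0.3, 0, 0, 0], [0, 0, 0, 0, 0, 0, 0], [0, 0, 0, 0, 0, 0, 0.2], [0, 0, 0, 0, 0, 0, 0.5], [0, 0, 0, 0, 0, 0, 0.5], [0, 0, 0, 0, 0, 0, 0.5], [0, 0, 0, -2, 0, 0, 0.5], [0, 0, 0, -4, 0, 0, 0.6], [0, 0, 0, -4, 0, 0, 0.8], [0, 0, 0, -4, 0, 0, 1]]])

```text
time: 26.95
tool_pos: [0.4399, -0.1263, 0.2449]
tcp_rot: [-2.207, 0.002, 2.228]
wrist_force: [1.3, -0.6, 0.3]
width: 0.917
```

```bash
python3 - <<'E'
from h import *
for n in ("wrist","top"):
    a,d=bot.read_camera(n); cv2.imwrite(f"pics/B1_{n}.png",a)
i=bot.camera_info("top");W=cloud(i,d);Z=W[...,2]
box=np.zeros(Z.shape,bool);box[155:235,350:412]=1
hsv=cv2.cvtColor(a,cv2.COLOR_BGR2HSV)
for nm,m in (("grip",box&(Z>.1)&(Z<.13)),("scoop",box&(Z>.025)&(Z<.07)&(hsv[...,1]>100))):
    Q=W[m]; print(nm,cv2.minAreaRect((Q[:,:2]*1000).astype(np.float32)),np.median(Q[:,2]))
plan([.6434,-.2195,.2],down(np.radians(-15.8)))
E
```

```text
grip ((643.8446044921875, -219.580810546875), (39.72617721557617, 20.101150512695312), 73.96802520751953) 0.11559667862446399
scoop ((659.6343383789062, -224.21742248535156), (73.97113037109375, 88.17787170410156), 73.72965240478516) 0.04108169751717283
shift cm [  5.17   9.06 -19.93] turn [-1.3   -0.002 -0.003] rows>= 8.7
```

View pics/B1_wrist.png

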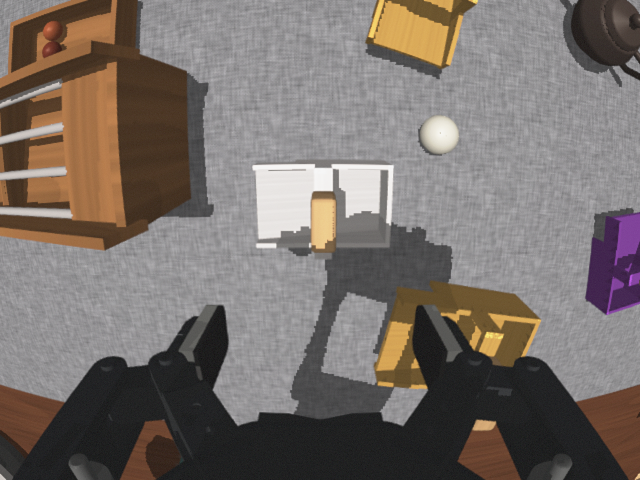

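View pics/B1_top.png

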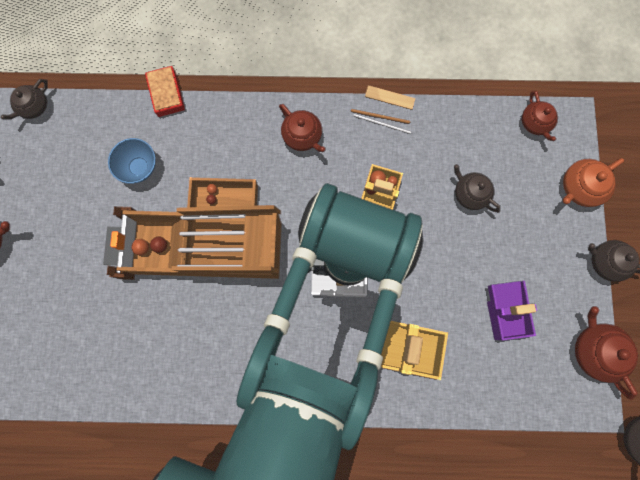

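Call:
arm_command(series=[[[-0.144, 0, 0, 0, 0, 0, 1], [-0.144, 0, 0, 0, 0, 0, 1], [-0.144, 0, 0, 0, 0, 0, 1], [-0.144, 0, 0, 0, 0, 0, 1], [-0.144, 0, 0, 0, 0, 0, 1], [-0.144, 0, 0, 0, 0, 0, 1], [-0.144, 0, 0, 0, 0, 0, 1], [-0.144, 0, 0, 0, 0, 0, 1], [-0.144, 0, 0, 0, 0, 0, 1]]])

```text
time: 27.95
tool_pos: [0.444, -0.1277, 0.2486]
tcp_rot: [1.377, 1.088, -1.372]
wrist_force: [-0.4, -0.4, 0.2]
width: 1.004
```

```bash
python3 - <<'E'
from h import *
plan([.6437,-.2195,.2],down(np.radians(-15.9)))
E
```

```text
shift cm [ 4.97 21.5   4.41] turn [ 0.049  0.    -0.005] rows>= 4.5
```

Call:
arm_command(series=[[[0.049, 0, 0, 0, 4.5, 0.8, 1], [0, 0, 0, 0, 4.5, 0.8, 1], [0, 0, 0, 0.5, 4.5, 0.8, 1], [0, 0, 0, 1, 4, 0.8, 0.8], [0, 0, 0, 1.5, 3, 0.8, 0.6], [0, 0, 0, 0, 0, 0, 0.6], [0, 0, 0, 0, 0, 0, 0.6]]])

```text
time: 28.65
tool_pos: [0.6342, -0.2217, 0.2094]
tcp_rot: [1.408, 1.069, -1.411]
wrist_force: [-0.2, -0.2, -0.6]
width: 0.597
```

```bash
python3 - <<'E'
from h import *
plan([.6437,-.2195,.106],down(np.radians(-15.9)))
a,d=bot.read_camera("wrist"); cv2.imwrite(f"pics/B2.png",a)
E
```

```text
shift cm [10.34  0.89 -0.46] turn [ 0.002 -0.001  0.003] rows>= 2.1
```

View pics/B2.png

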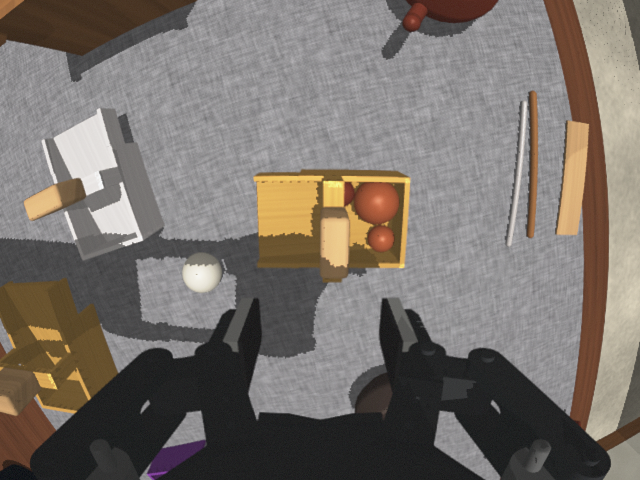

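Call:
arm_command(series=[[[0, 0, 0, 2, 0.9, -0.5, 0.6], [0, 0, 0, 2, 0, 0, 0.6], [0, 0, 0, 1, 0, 0, 0.6], [0, 0, 0, 0, 0, 0, 0.6], [0, 0, 0, 0, 0, 0, 0.6]]])

```text
time: 29.2
tool_pos: [0.6411, -0.217, 0.1623]
tcp_rot: [1.409, 1.067, -1.408]
wrist_force: [0.5, -0.3, 0.4]
width: 0.6
```

```bash
python3 - <<'E'
from h import *
plan([.6437,-.2195,.106],down(np.radians(-15.9)))
E
```

```text
shift cm [5.63 0.31 0.18] turn [ 0.003 -0.    -0.   ] rows>= 1.1
```

Call:
arm_command(series=[[[0, 0, 0, 2, 0.3, 0.2, 0.6], [0, 0, 0, 2, 0, 0, 0.6], [0, 0, 0, 1.5, 0, 0, 0.6], [0, 0, 0, 0, 0, 0, 0.6], [0, 0, 0, 0, 0, 0, 0.6]]])

```text
time: 29.7
tool_pos: [0.6466, -0.2208, 0.114]
tcp_rot: [1.412, 1.057, -1.4]
wrist_force: [-0.5, -0.2, 1.0]
width: 0.601
```

```bash
python3 - <<'E'
from h import *
plan([.6437,-.2195,.106],down(np.radians(-15.9)))
a,d=bot.read_camera("wrist"); cv2.imwrite(f"pics/B3.png",a)
E
```

```text
shift cm [ 0.8  -0.32 -0.04] turn [ 0.004  0.001 -0.012] rows>= 0.2
```

View pics/B3.png

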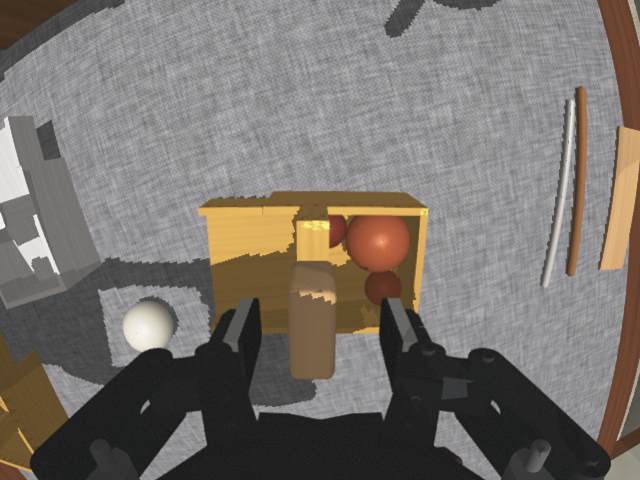

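Call:
arm_command(series=[[[0, 0, -0.012, 0.8, -0.35, 0, 0.6], [0, 0, 0, 0, 0, 0, 0.6], [0, 0, 0, 0, 0, 0, 0.6]]])

```text
time: 30.05
tool_pos: [0.6443, -0.2202, 0.1079]
tcp_rot: [1.408, 1.065, -1.407]
wrist_force: [-0.7, -0.2, -0.3]
width: 0.603
```

```bash
python3 - <<'E'
from h import *
plan([.6437,-.2195,.106],down(np.radians(-15.9)))
E
```

```text
shift cm [ 0.19 -0.07 -0.05] turn [ 0.004  0.001 -0.002] rows>= 0.0
```

Call:
arm_command(series=[[[0, 0, 0, 0, 0, 0, 0], [0, 0, 0, 0, 0, 0, 0], [0, 0, 0, 0, 0, 0, 0], [0, 0, 0, 0, 0, 0, 0], [0, 0, 0, 0, 0, 0, 0], [0, 0, 0, -1, 0, 0, 0], [0, 0, 0, -2, 0, 0, 0], [0, 0, 0, -3, 0, 0, 0], [0, 0, 0, -3, 0, 0, 0], [0, 0, 0, -3, 0, 0, 0]]], newtons=90)

```text
time: 31.05
tool_pos: [0.6383, -0.2179, 0.2231]
tcp_rot: [1.403, 1.082, -1.42]
wrist_force: [0.9, 0.1, -2.9]
width: 0.194
```

Call:
arm_command(series=[[[0.1, 0, 0, -2, 0, 0, 0], [0.1, 0, 0, -2, 0, 0, 0], [0.1, 0, 0, -0.5, 0, 0, 0], [0.1, 0, 0, -0.2, 0, 0, 0], [0.1, 0, 0, -0.2, 0, 0, 0], [0.1, 0, 0, -0.2, 0, 0, 0], [0.1, 0, 0, -0.2, 0, 0, 0], [0.1, 0, 0, -0.2, 0, 0, 0], [0.1, 0, 0, -0.2, 0, 0, 0], [0.1, 0, 0, -0.2, 0, 0, 0]]])

```text
time: 32.05
tool_pos: [0.6391, -0.2179, 0.2943]
tcp_rot: [2.077, 0.274, -2.096]
wrist_force: [0.2, 1.0, -2.9]
width: 0.196
```

```bash
python3 - <<'E'
from h import *
plan([.5145,-.06,.28],down(np.radians(-90.8)))
a,d=bot.read_camera("wrist"); cv2.imwrite(f"pics/B4.png",a)
E
```

```text
shift cm [  1.6  -18.43   8.04] turn [0.271 0.009 0.005] rows>= 4.0
```

View pics/B4.png

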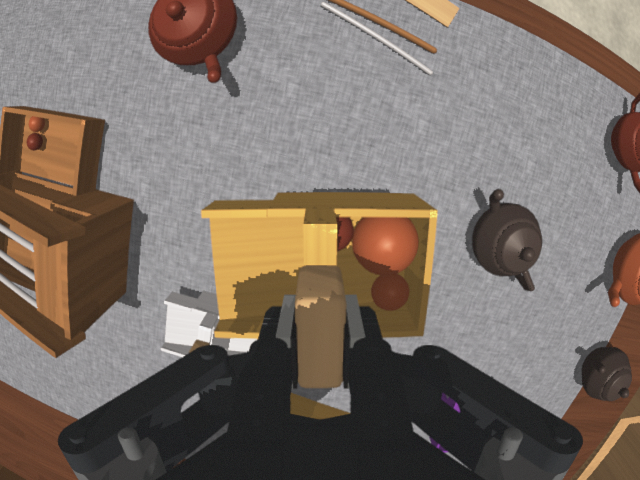

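Call:
arm_command(series=[[[0.09, 0, 0, 0, 0, 0, 0], [0.09, 0, 0, 0, 0, 0, 0], [0.09, 0, 0, 0, 0, 0, 0], [0, 0, 0, 0, -2.5, 2, 0], [0, 0, 0, 0, -3.5, 3, 0], [0, 0, 0, 0, -3.5, 3, 0], [0, 0, 0, 0, -3, 3, 0], [0, 0, 0, 0, -2, 1.5, 0], [0, 0, 0, 0, 0, 0, 0], [0, 0, 0, 0, 0, 0, 0]]])

```text
time: 33.1
tool_pos: [0.5104, -0.0657, 0.2954]
tcp_rot: [-2.2, 0.007, 2.226]
wrist_force: [0.3, 0.2, -2.9]
width: 0.193
```

```bash
python3 lip.py; python3 - <<'E'
from h import *
plan([.5145,-.024,.275],down(np.radians(-90.8)))
E
```

```text
lip in sorter mm [  -3.6 -196.3  226.7]
botfront in sorter mm [  -4.1 -196.1  189.7]
botback in sorter mm [  -3.8 -316.1  189.1]
tilt deg 0.8 fwd tilt -0.3 q [-0.18 -0.06  1.88  0.    1.33  1.4 ] F [ 0.3  0.2 -2.9]
shift cm [ 2.06 -4.16 -0.39] turn [0.002 0.012 0.005] rows>= 0.9
```

Call:
arm_command(series=[[[0, 0.012, 0.005, 0.5, -2, -0.3, 0], [0, 0, 0, 0.5, -2, 0, 0], [0, 0, 0.07, -0.1, -0.5, 0, 0], [0, 0, 0.07, -0.1, -0.5, 0, 0], [0, 0, 0.07, -0.1, -0.5, 0, 0], [0, 0, 0, 0, 0, 0, 0], [0, 0, 0, 0, 0, 0, 0]]])

```text
time: 33.8
tool_pos: [0.5194, -0.0136, 0.2881]
tcp_rot: [2.114, -0.243, -2.11]
wrist_force: [-0.2, -0.2, -3.1]
width: 0.196
```

```bash
python3 lip.py
```

```text
lip in sorter mm [   5.8 -160.7  207.8]
botfront in sorter mm [   6.  -168.7  171.6]
botback in sorter mm [   6.2 -285.9  197.5]
tilt deg 12.4 fwd tilt 12.4 q [ 0.06 -0.04  1.89 -0.22  1.31  1.7 ] F [-0.2 -0.2 -3.1]
```

Call:
arm_command(series=[[[0, 0, 0, 1.3, -0.4, 0.5, 0], [0, 0, 0.05, -0.3, -0.35, 0, 0], [0, 0, 0.05, -0.3, -0.35, 0, 0], [0, 0, 0.03, -0.2, -0.2, 0, 0], [0, 0, 0, 0, 0, 0, 0], [0, 0, 0, 0, 0, 0, 0], [0, 0, 0, 0, 0, 0, 0]]])

```text
time: 34.5
tool_pos: [0.5124, -0.0073, 0.274]
tcp_rot: [2.036, -0.377, -2.049]
wrist_force: [0.6, 1.2, -3.1]
width: 0.197
```

```bash
python3 lip.py; python3 - <<'E'
from h import *
a,d=bot.read_camera("wrist"); cv2.imwrite(f"pics/B6.png",a)
E
```

```text
lip in sorter mm [  -1.5 -165.1  188.8]
botfront in sorter mm [  -1.6 -177.6  154. ]
botback in sorter mm [  -2.3 -290.5  194.5]
tilt deg 19.7 fwd tilt 19.7 q [ 0.15 -0.02  1.92 -0.35  1.32  1.84] F [ 0.6  1.2 -3.1]
```

View pics/B6.png

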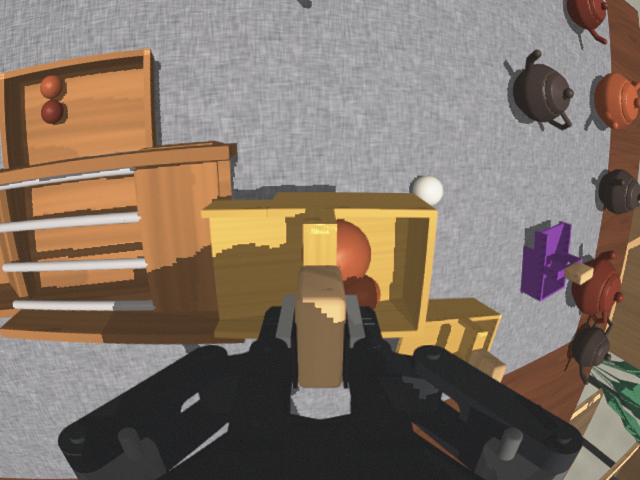

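Call:
arm_command(series=[[[0, 0, 0.04, -0.3, -0.5, 0, 0], [0, 0, 0.03, -0.2, -0.3, 0, 0], [0, 0, 0, 0, 0, 0, 0], [0, 0, 0, 0, 0, 0, 0], [0, 0, 0, 0, 0, 0, 0]]])

```text
time: 35.05
tool_pos: [0.5128, 0.0003, 0.2766]
tcp_rot: [1.995, -0.446, -2.008]
wrist_force: [-0.6, -0.3, -2.1]
width: 0.197
```

Call:
arm_command(series=[[[0, 0, 0.05, -0.3, -0.35, 0, 0], [0, 0, 0.05, -0.3, -0.35, 0, 0], [0, 0, 0, 0, 0, 0, 0], [0, 0, 0, 0, 0, 0, 0], [0, 0, 0, 0, 0, 0, 0], [0, 0, 0, 0, 0, 0, 0], [0, 0, 0, 0, 0, 0, 0], [0, 0, 0, 0, 0, 0, 0]]])

```text
time: 35.85
tool_pos: [0.5141, 0.007, 0.2815]
tcp_rot: [1.939, -0.538, -1.947]
wrist_force: [-0.4, -0.7, -2.5]
width: 0.203
```

```bash
python3 lip.py; python3 - <<'E'
from h import *
a,d=bot.read_camera("wrist"); cv2.imwrite(f"pics/B7.png",a)
a,d=bot.read_camera("side"); cv2.imwrite(f"pics/B7s.png",cv2.resize(a[230:430,220:420],(600,600)))
E
```

```text
lip in sorter mm [   0.5 -165.6  191.9]
botfront in sorter mm [   0.4 -183.7  159.7]
botback in sorter mm [  -1.1 -288.2  218.6]
tilt deg 29.4 fwd tilt 29.4 q [ 0.27  0.03  1.9  -0.5   1.4   2.  ] F [-0.4 -0.7 -2.5]
```

View pics/B7.png

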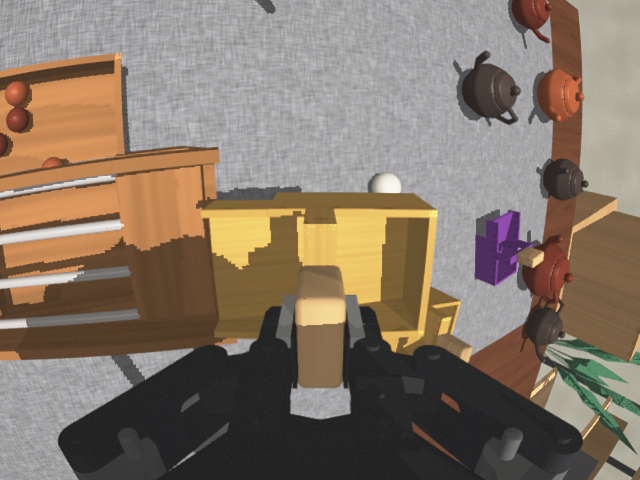

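View pics/B7s.png

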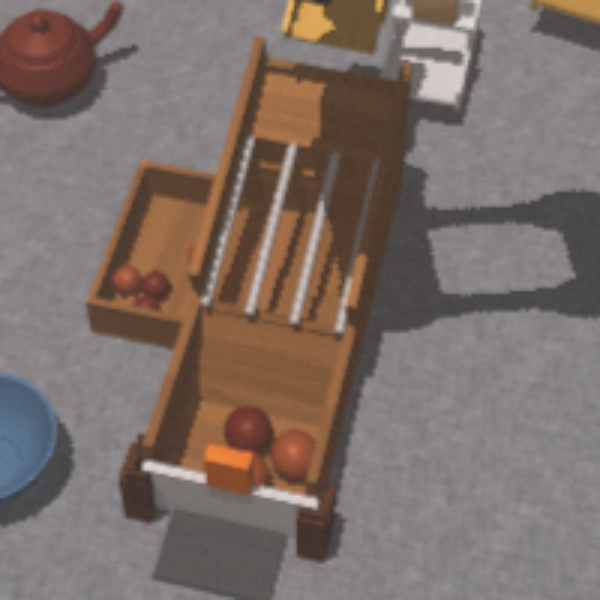

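Call:
arm_command(series=[[[0, 0, -0.1, 0.2, 1.0, 0, 0], [0, 0, -0.1, 0.2, 1.0, 0, 0], [0, 0, -0.1, 0.2, 1.5, 0, 0], [0, 0, -0.1, 0.2, 2, 0, 0], [0, 0, -0.1, 0.2, 2, -0.5, 0], [0, 0, 0, 0, 2, -1.5, 0], [0, 0, 0, 0, 2, -2, 0], [0, 0, 0, 0, 1, -2, 0], [0, 0, 0, 0, 0, 0, 0], [0, 0, 0, 0, 0, 0, 0]]])

```text
time: 36.95
tool_pos: [0.5713, -0.1256, 0.2922]
tcp_rot: [-2.213, 0.026, 2.207]
wrist_force: [-0.5, -0.1, -2.9]
width: 0.194
```

```bash
python3 lip.py; python3 - <<'E'
from h import *
plan([.59,-.14,.16],down(np.radians(-90.8)))
E
```

```text
lip in sorter mm [  59.9 -255.7  223.2]
botfront in sorter mm [  60.  -255.7  186.2]
botback in sorter mm [  58.9 -375.7  186.3]
tilt deg 0.1 fwd tilt 0.0 q [-0.26  0.07  1.76  0.    1.31  1.33] F [-0.5 -0.1 -2.9]
shift cm [13.23  1.39 -1.87] turn [-0.009 -0.003 -0.   ] rows>= 2.7
```

Call:
arm_command(series=[[[0, 0, 0, 3, 1.4, -1.8, 0], [0, 0, 0, 4, 0, 0, 0], [0, 0, 0, 4, 0, 0, 0], [0, 0, 0, 2, 0, 0, 0], [0, 0, 0, 0, 0, 0, 0], [0, 0, 0, 0, 0, 0, 0]]])

```text
time: 37.55
tool_pos: [0.5884, -0.1378, 0.1613]
tcp_rot: [-2.218, 0.023, 2.209]
wrist_force: [-0.8, -0.4, -1.8]
width: 0.2
```

```bash
python3 lip.py|tail -1; python3 - <<'E'
from h import *
plan([.59,-.14,.109],down(np.radians(-90.8)))
E
```

```text
tilt deg 0.3 fwd tilt 0.1 q [-0.27  0.2   1.86 -0.    1.08  1.32] F [-0.8 -0.4 -1.8]
shift cm [ 5.23  0.21 -0.14] turn [-0.004 -0.004 -0.002] rows>= 1.0
```

Call:
arm_command(series=[[[0, 0, 0, 2, 0, 0, 0], [0, 0, 0, 1.5, 0, 0, 0], [0, 0, 0, 0.8, 0, 0, 0], [0, 0, 0, 0, 0, 0, 0], [0, 0, 0, 0, 0, 0, 0]]])

```text
time: 38.05
tool_pos: [0.5927, -0.1379, 0.1247]
tcp_rot: [-2.232, 0.024, 2.199]
wrist_force: [0.4, -0.6, -2.0]
width: 0.194
```

```bash
python3 lip.py|tail -1; python3 - <<'E'
from h import *
plan([.59,-.14,.108],down(np.radians(-90.8)))
E
```

```text
tilt deg 0.9 fwd tilt 0.3 q [-0.27  0.24  1.88 -0.    1.    1.32] F [ 0.4 -0.6 -2. ]
shift cm [1.66 0.21 0.29] turn [-0.002 -0.015 -0.005] rows>= 0.3
```

Call:
arm_command(series=[[[0, -0.015, -0.005, 1, 0, 0.1, 0], [0, 0, 0, 0.4, 0, 0, 0], [0, 0, 0, 0, 0, 0, 0], [0, 0, 0, 0, 0, 0, 0]]])

```text
time: 38.45
tool_pos: [0.5934, -0.1385, 0.1117]
tcp_rot: [-2.216, 0.019, 2.211]
wrist_force: [0.4, 0.4, -2.4]
width: 0.193
```

```bash
python3 lip.py|tail -1; python3 - <<'E'
from h import *
plan([.59,-.14,.108],down(np.radians(-90.8)))
E
```

```text
tilt deg 0.1 fwd tilt 0.0 q [-0.27  0.26  1.88 -0.    0.99  1.32] F [ 0.4  0.4 -2.4]
shift cm [0.37 0.16 0.34] turn [-0.003 -0.002 -0.001] rows>= 0.1
```

Call:
arm_command(series=[[[0, 0, 0, 0.35, 0, 0, 0], [0, 0, 0, 0, 0, 0, 0], [0, 0, 0, 0, 0, 0, 0.2], [0, 0, 0, 0, 0, 0, 0.5], [0, 0, 0, 0, 0, 0, 0.5], [0, 0, 0, 0, 0, 0, 0.5], [0, 0, 0, -2, 0, 0, 0.5], [0, 0, 0, -4, 0, 0, 0.6], [0, 0, 0, -4, 0, 0, 0.8], [0, 0, 0, -4, 0, 0, 1]]])

```text
time: 39.45
tool_pos: [0.589, -0.1375, 0.2451]
tcp_rot: [-2.199, 0.016, 2.225]
wrist_force: [-0.1, -1.2, 0.1]
width: 0.916
```

```bash
python3 - <<'E'
from h import *
print(bot.read_state()['tool_pos'])
for n in ("top","side","wrist"):
    a,d=bot.read_camera(n); cv2.imwrite(f"pics/C_{n}.png",a)
E
```

```text
[ 0.58896145 -0.13747556  0.24508419]
```

View pics/C_wrist.png

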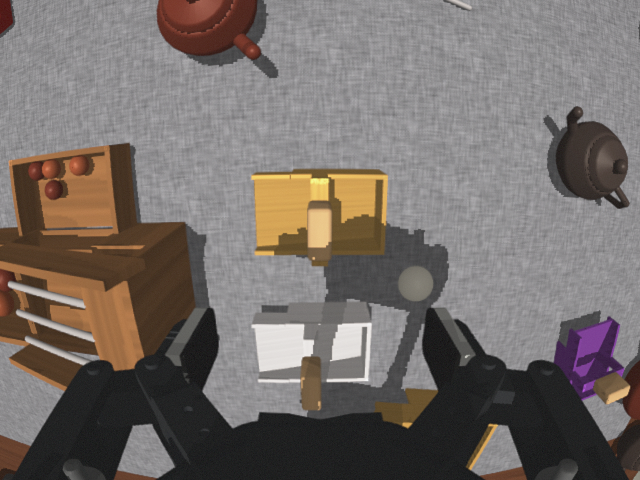

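View pics/C_top.png

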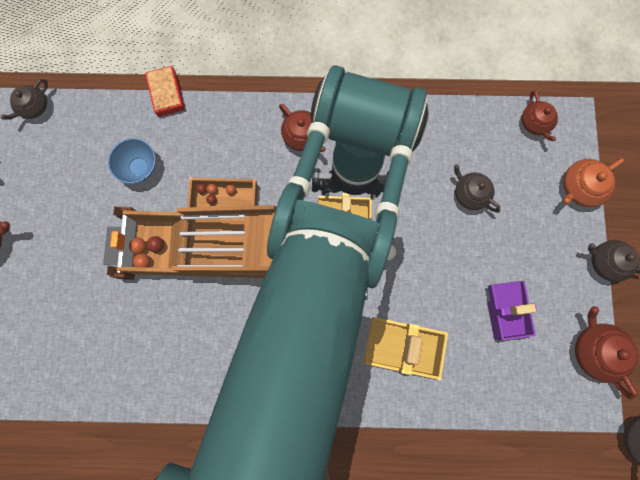

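Call:
arm_command(series=[[[0, 0, 0, -4, 0, 0, 1], [0, 0, 0, 0, 4, 0, 1], [0, 0, 0, 0, 4, 0, 1], [0, 0, 0, 0, 4, 0, 1], [0, 0, 0, 0, 4, 0, 1], [0, 0, 0, 0, 4, 0, 1], [0, 0, 0, 0, 0, 0, 1], [0, 0, 0, 0, 0, 0, 1], [0, 0, 0, 0, 0, 0, 1]]])

```text
time: 40.5
tool_pos: [0.5843, -0.3417, 0.2766]
tcp_rot: [-2.191, 0.006, 2.23]
wrist_force: [-0.0, 0.3, -0.6]
width: 0.994
```

```bash
python3 - <<'E'
from h import *
a,d=bot.read_camera("side"); cv2.imwrite("pics/D_side.png",a)
a,d=bot.read_camera("top"); cv2.imwrite("pics/D_top.png",a)
i=bot.camera_info("top");W=cloud(i,d);Z=W[...,2];hsv=cv2.cvtColor(a,cv2.COLOR_BGR2HSV)
box=np.zeros(Z.shape,bool);box[215:265,95:140]=1
for nm,m in (("tab",box&(Z>.092)),("blade",box&(Z>.045)&(Z<.068)&(hsv[...,1]<60)),):
    Q=W[m]; print(nm,len(Q),cv2.minAreaRect((Q[:,:2]*1000).astype(np.float32)),np.median(Q[:,2]))
box[:]=0;box[180:310,300:380]=1
Q=W[box&(Z>.1)&(Z<.13)]; print("grips",[ (c[:,0].min(),c[:,0].max(),c[:,1].mean(),np.median(c[:,2])) for c in (Q[Q[:,0]<.52],Q[Q[:,0]>=.52]) if len(c)])
E
```

```text
tab 121 ((517.6785888671875, 351.1029968261719), (33.91767120361328, 16.241884231567383), 0.07105013728141785) 0.09942837383498837
blade 222 ((524.7106323242188, 350.4931640625), (111.0064468383789, 23.946767807006836), 7.760822296142578) 0.05638561462479985
grips [(np.float64(0.42892175479409145), np.float64(0.46895739572971723), np.float64(-0.12878389274791294), np.float64(0.1156151101502726)), (np.float64(0.5750693893684784), np.float64(0.6144193003531699), np.float64(-0.13933617382066976), np.float64(0.11574121219920519))]
```

View pics/D_side.png

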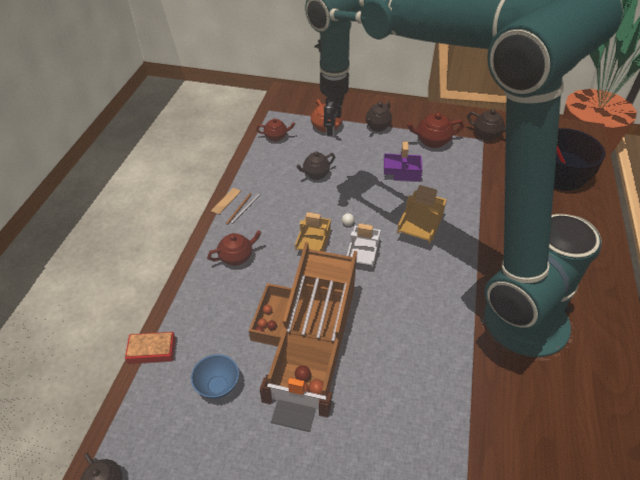

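View pics/D_top.png

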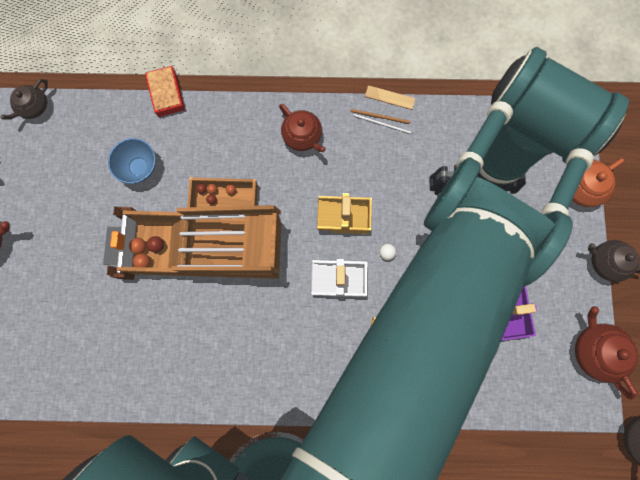

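```bash
python3 - <<'E'
from h import *
i=bot.camera_info("top")
for f in ("A","D"):
    a=cv2.imread(f"pics/{f}_top.png"); h=cv2.cvtColor(a,cv2.COLOR_BGR2HSV)
    m=((h[...,0]<14)&(h[...,1]>200)&(h[...,2]>170)).astype(np.uint8); m[:,:95]=0;m[:,135:]=0;m[:215]=0;m[262:]=0
    M=cv2.moments(m,True);print(f,M["m00"],M["m10"]/M["m00"],M["m01"]/M["m00"])
b=cv2.imread("pics/D_top.png");s=cv2.imread("pics/D_side.png")
cv2.imwrite("pics/D_c.png",np.hstack([cv2.resize(b[170:290,90:210],(400,400),interpolation=2),cv2.resize(s[270:430,240:340],(375,600),interpolation=2)[100:500]]))
E
```

```text
Traceback (most recent call last):
ZeroDivisionError: float division by zero
```

```bash
python3 - <<'E'
from h import *
for f in ("A","D"):
    a=cv2.imread(f"pics/{f}_top.png"); h=cv2.cvtColor(a,cv2.COLOR_BGR2HSV)
    m=((h[...,0]<16)&(h[...,1]>190)&(h[...,2]>200)).astype(np.uint8); m[:,:95]=0;m[:,128:]=0;m[:215]=0;m[262:]=0
    M=cv2.moments(m,True);print(f,M["m00"],M["m10"]/max(M["m00"],1),M["m01"]/max(M["m00"],1),h[240,117])
b=cv2.imread("pics/D_top.png");s=cv2.imread("pics/D_side.png")
cv2.imwrite("pics/D_c.png",np.hstack([cv2.resize(b[170:290,90:210],(400,400),interpolation=2),cv2.resize(s[270:430,240:340],(375,600),interpolation=2)[100:500]]))
cv2.imwrite("pics/D_c2.png",np.hstack([cv2.resize(cv2.imread(f"pics/{f}_top.png")[195:290,90:150],(350,554),interpolation=2) for f in "AD"]))
E
```

```text
A 0.0 0.0 0.0 [ 12 190 114]
D 1.0 116.0 246.0 [ 11 190 187]
```

View pics/D_c.png

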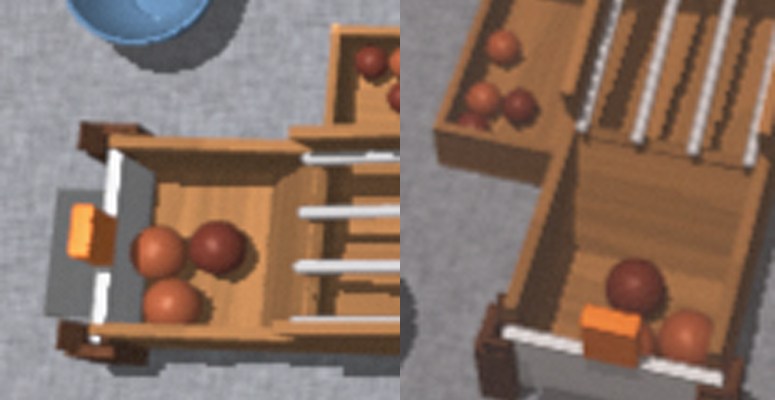

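View pics/D_c2.png

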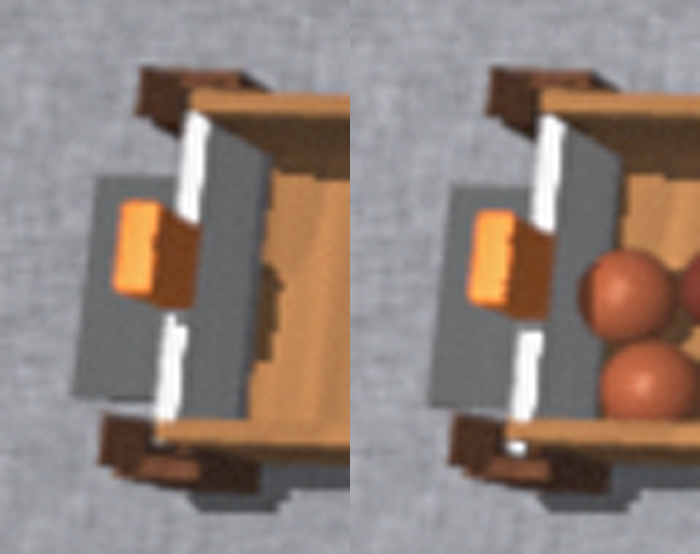

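Call:
arm_command(series=[[[0, 0, 0, 0, 0, 0, 1], [0, 0, 0, 0, 0, 0, 1], [0, 0, 0, 0, 0, 0, 1], [0, 0, 0, 0, 0, 0, 1], [0, 0, 0, 0, 0, 0, 1], [0, 0, 0, 0, 0, 0, 1], [0, 0, 0, 0, 0, 0, 1], [0, 0, 0, 0, 0, 0, 1], [0, 0, 0, 0, 0, 0, 1], [0, 0, 0, 0, 0, 0, 1]]])

```text
time: 41.6
tool_pos: [0.5857, -0.3374, 0.2783]
tcp_rot: [-2.197, -0.0, 2.231]
wrist_force: [0.4, 0.9, 0.4]
width: 1.002
```

```bash
python3 - <<'E'
from h import *
a,d=bot.read_camera("top"); b=cv2.imread("pics/D_top.png"); x=cv2.absdiff(a,b)[150:300,90:380]; print(x.max(),(x.max(2)>25).sum())
i=bot.camera_info("top");W=cloud(i,d);Z=W[...,2];o=np.array([.5167,.1909]);y=-.0143;Rs=np.array([[np.cos(y),-np.sin(y)],[np.sin(y),np.cos(y)]])
for nm,u,v,h in [("L",138,246,.025),("L",141,262,.025),("L",156,244,.025),("S",201,189,.017),("S",213,189,.017),("S",231,190,.017),("S",211,200,.017)]:
    print(nm,(Rs.T@(onplane(i,u,v,h)[:2]-o)*1000).round())
for u,v in [(345,200),(341,275)]: print(W[v-8:v+9,u].max(0).round(3))
E
```

```text
32 2
L [ -4. 137.]
L [-40. 126.]
L [ 2. 96.]
S [137.   6.]
S [138. -22.]
S [137. -65.]
S [111. -20.]
[ 0.657 -0.137  0.119]
[ 0.464 -0.13   0.12 ]
```

```bash
python3 -c "
from workcell import bot
print(bot.finish_job(), bot.read_state()['time'])"
```

```text
the job is handed in; nothing more can be done
the job is handed in; nothing more can be done
```

I slid the fence home in the slot with its foot outwards. Then I tipped the silver scoop and the small brass scoop over the head of the board, set both down upright and handed the job in at about 42 s.

**What the last checks showed**
- **Balls:** three large balls were in the end tray (board y 96–137 mm) and four small ones in the side tray (x 111–138 mm). Two pictures about 1 s apart showed no movement.
- **Scoops:** both are empty and standing, with their grip tops at about 0.116 m.
- **Teapots and bowl:** they look unmoved in the pictures, but I did not measure them.

**What disagreed**
- **Fence in the slot:** it slid about 3–4 mm along the slot between the first and last check. It was still fully down at the end, with the tab top at 99 mm.
- **Fence position:** the top camera put the tab about 3 mm nearer the tray than the wrist camera did. I put that down to that camera also seeing the tab's side face, and the fence stays within the slot's play either way.
- **First fence grip:** it was about 15 mm high and 8 mm off, so I redid it before lifting.

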